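# Clock a coupling hub on the checking fixture and bring the indicator to its mark

## Task

On the checking fixture, turn the steel coupling hub on its spigot until the notch in its rim faces the spring locator and the locator's roller drops fully home in the notch; then try the lock: press the hub on against the roller with a light, definite push of about 10 N, never forcing it. Then slide the red indicator carriage along the guide bar until its pointer stands at the white line of the red marker clip, without running the indicator into the hub. Let go of everything, leave the hub flat on its seat, and do not disturb the other things about.

Things in the scene. Friction and masses are not known exactly. Their poses are not given: they have to be found in the camera images.
- fixture: Checking fixture, fixed: aluminium base plate 250 x 420 x 20 mm. Origin on the table under the plate; x points away from the robot, y (left) runs along the guide bar. In its frame (mm): plate x -120..130, y -230..190; spigot axis x -20, y 50. Blue locator housing on the +y side of the hub: 40 x 46 mm, y 123..169, top z 54.
- bar_mid (a point): Middle of the round steel guide bar (16 mm thick, 400 mm long, along fixture y) on its axis, 74 mm over the table; fixed. Two grey posts 34 x 22 mm, 94 mm high, hold it 190 mm either side. A white scale strip, top 88 mm over the table, runs along it 25 to 39 mm beyond its axis (fixture +x).
- spigot_top (a point): Top of the spigot (24 mm across) that carries the hub, 62 mm over the table, 18 mm above the hub's disc. Spigot and seat (64 mm across, 32 mm over the table) turn together on a bearing with a little drag, so the hub stays where it is left.
- hub_center (a point): On the hub's axis at the top face of its disc (44 mm over the table when seated); x points to the notch, z up. Turning the hub, either way, takes some 1 to 8 N at a dog; once the roller is in the notch it is locked both ways. Pushing on it with more than 30 N counts as forcing.
- hub_notch (a point): Middle of the mouth of the hub's notch, on the rim (50 mm from the axis) at the level of the disc's top face. The notch is 14 mm wide, about 9 mm deep, and goes through the thickness of the disc.
- dog_marked (a point): Centre (half-way up, 12 mm above the disc's top face) of the dog in line with the notch, 32.5 mm from the axis on the notch side; it has a yellow paint stripe on top.
- dog_plain (a point): Centre (half-way up) of the other dog, 32.5 mm from the axis, opposite the notch.
- locator_mark (a point): Fixed point on the fixture where the notch's mouth must be: in line with the locator (white line on top of its housing), 50 mm from the spigot axis, at the level of the disc's top face.
- locator (a joint): Travel of the spring locator (m): about 0 while its brass roller (12 mm across) rides on the hub's rim, about 0.008 when the roller is fully home in the notch. The spring pushes it towards the hub with about 3 to 4 N.
- roller: Brass roller of the spring locator, upright, 12 mm across, 10 mm high; origin at its centre, 38 mm over the table. It rolls on the hub's rim and drops 8 mm into the notch, where it stops the hub hard: a push of 10 N on a dog then bears on it with some 5 to 6 N, and the play is about 1 mm each way.
- carriage: Indicator carriage: red block 36 x 36 mm, 34 mm high, round the guide bar. Origin at the block's centre (74 mm over the table), axes as the fixture's: it slides along y only, from 100 mm on the -y side of bar_mid to 160 mm on the +y side. It stays where it is left; sliding it takes about 3 N. It carries the dial indicator on an arm towards the robot.
- carriage_knob (a point): Centre of the black clamp knob (22 mm across, 20 mm high) on top of the carriage. The carriage's red body is a block 36 x 36 mm, 34 mm high, round the guide bar; its centre lies 32 mm straight below this point, and the top of the block 15 mm below it. Both can be pushed along the bar.
- carriage_pointer (a point): Tip of the carriage's thin dark pointer over the scale strip, at the middle of the carriage's length.
- stylus_tip (a point): Lower tip of the stylus of the dial indicator carried by the carriage. The indicator spans 17 to 79 mm from the carriage's centre along fixture -x, is 38 mm wide along y, top 115 mm over the table. This tip, 71 mm out, stands 50 mm over the table: 6 mm above the disc, lower than the dogs' tops. It passes clear of the dogs once the hub is clocked.
- marker: Red marker clip on the scale strip, 12 x 12 x 8 mm, with a white line across its top; fixed. Its origin lies on that line, under the edge of the clip next to the carriage; axes as the fixture's. The carriage's pointer must come level with it along the bar (y).
- setting_ring: Bystander, loose, not to be disturbed: plain steel setting ring, 48 mm across, 16 mm high, lying on the front of the fixture's base plate. Origin at the centre of its underside.
- hex_key: Bystander, loose, not to be disturbed: L-shaped hex key, 75 by 26 mm, 6 mm thick, lying on the base plate. Origin at the centre of its underside.
- calculator: Bystander, loose, not to be disturbed: black calculator, 150 by 78 by 14 mm, on the table. Origin at the centre of its underside.
- caliper: Bystander, loose, not to be disturbed: digital caliper, 230 mm long, lying on the table. Origin at the centre of its underside.
- tape_measure: Bystander, loose, not to be disturbed: yellow tape measure, 62 by 62 by 34 mm, on the table. Origin at the centre of its underside.
- gauge_case: Bystander, loose, not to be disturbed: closed wooden gauge-block case, 110 by 70 by 30 mm, on the table. Origin at the centre of its underside.
- spare_hub: Bystander, loose, not to be disturbed: a second coupling hub without notch, 100 mm across, 36 mm high over its dogs, on the table. Origin at the centre of its underside.
- hub: Coupling hub: steel disc 100 mm across, 12 mm thick, about 0.7 kg, loose on the spigot (bore 26 mm), turning about the vertical. Two dogs (15 mm radially, 14 mm tangentially, 24 mm high) stand on its top, centred 32.5 mm either side of the axis. Origin on the axis at the underside; x points to the notch, z up.

How it is judged:
By the outcome, as a careful person would: the job done as asked, in the order asked, and still so for the second after the job is handed in, with the robot touching nothing.
It also fails if it takes over 69 s, if anything falls off the work surface, if the arm or the gripper's body presses on something with over 40 N, if the wrist force passes 120 N, or if a joint passes its speed limit or range.

## Robot

A 7-joint arm with a two-finger parallel gripper is mounted at the origin on the work surface. World frame = base frame: x ahead of the robot, y to its left, z up, the work surface at z = 0. Lengths are in m, angles in rad, forces in N, time in s.
With the tool pointing down it reaches from about 0.4 to 0.85 m from the base axis. Payload 10.4 kg.
Tool frame: the origin (TCP) lies on the centre line of the jaws, within the pads' length; the fingertips stand arm.finger_overhang ahead of it and the grasp point (between the pads) lies 5 mm behind it (arm.finger_overhang is the distance from the TCP to the fingertips, in m); z points along the fingers, y is the direction in which the jaws open and shut (so a half turn about z gives the same grasp; the last joint's range is limited). The gripper opens to 87 mm and grips with 3 to 60 N. Pads are 19 mm wide; open, the fingers measure 117 mm over their backs; the gripper's body (75 mm by 190 mm) begins 51 mm behind the grasp point.
Start: joints at [1.207, 0.332, -0.065, 1.46, 0.022, 1.35, -0.088], TCP at [0.209, -0.589, 0.201] pointing down, gripper open.
Joint ranges: [-2.6, 2.6], [-0.5, 2.12], [-1.47, 1.34], [0.16, 2.42], [-1.27, 4.41], [0.06, 2.06], [-2.6, 2.6]. Speed limits (rad/s): [2.22, 2.22, 2.79, 2.79, 3.14, 3.14, 3.14].

## Interface

Orientations are given as a unit quaternion [x, y, z, w].
In Python, from cell import arm gives the robot as it stands.
- The arm moves only by the tool move_arm, never from a script. Its argument "plan" is a list that holds one entry, the list of rows, each a list of 4 numbers: the shift along the tool's x, y, z in m, then the turn about the tool's z in rad. In form: [[[dx, dy, dz, yaw], ...]]. A call has 1 to 8 rows; each row shifts and turns the commanded pose from where the row before left it, along the tool's axes as they then stand; what a row does not reach is not made up. A row lasts 1/8 s, in which the tool goes at most 62.5 mm and 10.7 degrees, less where a joint would pass 70% of its speed; a pose out of reach is approached as far as the arm can. A call is refused whole if a number of a shift passes 0.0625 or a number of a turn 0.188, either way. A call with a gripper value outside its range is refused whole. "grip" is the opening in per cent of the stroke, from 0 (shut) to 100 (fully open), set as the call begins (left out, the last holds). The fingers move at their own pace and stop on an object; "newtons" is the grip in N (left out, the last holds). Time passes only in rows, so rows that do not move let the fingers close. It gives the time, the measured TCP pose, the force and the opening at its end, in the units of the state.
- arm.get_state(): the state, without advancing time (a new reading comes with each control period).
- arm.capture(name): name is "side" or "top" or "wrist"; returns a dict with "color" (420x560x3 uint8, red, green, blue), "fx", "fy", "cx", "cy" (pixels), "eye" and "rotation" of the camera in the world; the wrist camera has in their place "mount" (4x4, takes a point from camera to tool coordinates, whose origin is the TCP and whose axes are the flange's). Camera axes: x right, y up, looking along -z (the intrinsics and any distortion apply to the point x, -y, -z); pixel columns grow to the right and rows downward; lengths in m; the calibration is good to about 2 mm. The wrist camera is an equidistant fisheye: a pixel r from the principal point sees the ray r / f radians off the axis. A picture is of the moment at which its call begins: read the wrist's pose just before it. There is no depth.
- arm.sign_off(): hands the job in, once; it reports no verdict.
The state is a dict: "time_s": time; "qpos": joint angles; "dq": joint speeds; "joint_torque": joint torques, N m; "tcp_pos": TCP position; "ee_rot": TCP orientation; "wrist_force": force on the tool from outside, world axes, zero at the start; "torque": the same for the moment, N m; "finger_gap": finger opening in m.
Only numpy, scipy, OpenCV 4.12 (cv2) and the standard library are available. Lean on these libraries where they do the work, as an engineer would, in place of code of your own. Each camera call takes 0.05 s, during which the arm holds its last target. There are 200 camera calls.

## Working session

There is one attempt and no reset: what is moved stays moved. The work goes in short steps, Python scripts to look and compute and a tool call to move; the robot and the scene stay as the last step left them, time stands still between calls to the robot, and variables do not carry over. Pictures are saved under pics/ and viewed, about 8 in all and at most 12, crops included, and the job is handed in when it is done.

Besides the shell and the picture viewer there is one more tool, called by a JSON object that holds its "api" and its "payload", one argument or row to a line. move_arm: Moves the arm, as the interface text tells. Its arguments: {"type":"object","properties":{"plan":{"type":"array","items":{"type":"array","items":{"type":"array","items":{"type":"number"}}}},"grip":{"type":"number"},"newtons":{"type":"number"}},"required":["plan"]}

```bash
mkdir -p pics; ls; cat > h.py <<'E'
import numpy as np, cv2, json
from cell import arm
from scipy.spatial.transform import Rotation as R
def snap(n,f):
    s=arm.get_state(); c=arm.capture(n)
    cv2.imwrite(f'pics/{f}.png',c['color'][:,:,::-1])
    d={k:np.array(v).tolist() for k,v in c.items() if k!='color'}; d['tcp']=list(map(float,s['tcp_pos'])); d['rot']=list(map(float,s['ee_rot']))
    json.dump(d,open(f'pics/{f}.json','w')); return c,d
def ray(d,u,v):
    d=json.load(open(f'pics/{d}.json')) if isinstance(d,str) else d
    x=(u-d['cx'])/d['fx']; y=(v-d['cy'])/d['fy']
    if 'mount' in d:
        r=np.hypot(x,y); s=np.sin(r)/max(r,1e-9)
        p=np.array([x*s,-y*s,-np.cos(r)]); M=np.array(d['mount']); T=R.from_quat(d['rot'])
        return T.apply(M[:3,3])+np.array(d['tcp']), T.apply(M[:3,:3]@p)
    p=np.array([x,-y,-1.]); return np.array(d['eye']), np.array(d['rotation'])@p
def onz(d,u,v,z):
    o,r=ray(d,u,v); return o+r*(z-o[2])/r[2]
def two(a,b):
    (o1,r1),(o2,r2)=ray(*a),ray(*b)
    r1/=np.linalg.norm(r1); r2/=np.linalg.norm(r2)
    t=np.linalg.lstsq(np.c_[r1,-r2],o2-o1,rcond=None)[0]
    p,q=o1+t[0]*r1,o2+t[1]*r2; return (p+q)/2,np.linalg.norm(p-q)
E
python3 - <<'E'
from h import *
for n in ('side','top','wrist'):
    c,d=snap(n,n+'0'); print(n,{k:np.round(v,3).tolist() for k,v in d.items()},[k for k in c if k not in d])
print(arm.get_state(), arm.finger_overhang)
a=cv2.imread('pics/side0.png');b=cv2.imread('pics/top0.png')
E
```

```text
pics
side {'fx': 437.052, 'fy': 437.052, 'cx': 285.302, 'cy': 212.896, 'eye': [0.272, 0.889, 0.687], 'rotation': [-0.066, 0.473, 0.872, -0.105], 'tcp': [0.209, -0.589, 0.201], 'rot': [0.986, 0.17, -0.0, -0.001]} ['color']
top {'fx': 543.163, 'fy': 543.163, 'cx': 278.591, 'cy': 215.466, 'eye': [0.202, -0.021, 1.565], 'rotation': [0.078, -0.073, -0.684, 0.722], 'tcp': [0.209, -0.589, 0.201], 'rot': [0.986, 0.17, -0.0, -0.001]} ['color']
wrist {'fx': 325.192, 'fy': 325.192, 'cx': 283.072, 'cy': 211.287, 'mount': [[0.0, 0.96, 0.281, 0.076], [1.0, 0.0, -0.002, 0.001], [-0.002, 0.281, -0.96, -0.183], [0.0, 0.0, 0.0, 1.0]], 'tcp': [0.209, -0.589, 0.201], 'rot': [0.986, 0.17, -0.0, -0.001]} ['color']
{'time_s': 0.15, 'qpos': array([ 1.20739224,  0.33274471, -0.06472101,  1.46070657,  0.02162253,
        1.34991666, -0.08851398]), 'dq': array([-7.97268788e-04, -2.73448228e-03,  4.43951663e-04, -1.92606737e-03,
       -1.32564470e-05, -7.79234586e-04,  8.56684068e-04]), 'joint_torque': array([ 2.48627684e-04, -6.23632121e+01,  2.41851801e-02, -3.90143359e+01,
       -6.14255690e-02,  3.71619605e-02,  6.98182384e-05]), 'tcp_pos': array([ 0.20880499, -0.58876559,  0.20074551]), 'ee_rot': array([ 9.85514247e-01,  1.69591799e-01, -1.21058451e-04, -5.25728413e-04]), 'wrist_force': array([ 0.60095357, -0.91418496, -0.0174027 ]), 'torque': array([0.05043818, 0.02286834, 0.02517035]), 'finger_gap': 0.08719534535524702} 0.014
```

```bash
sed -i "s/np.array(d\['rotation'\])@p/R.from_quat(d['rotation']).apply(p)/" h.py
```

```text
(no output)
```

View pics/top0.png

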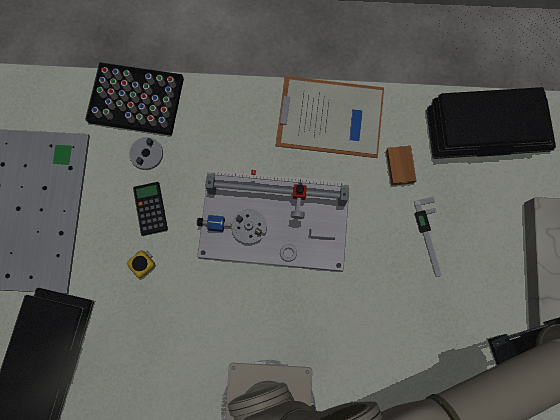

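View pics/side0.png

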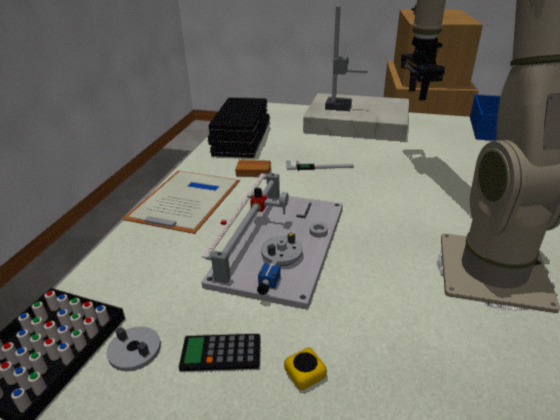

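```bash
python3 - <<'E'
from h import *
a=cv2.imread('pics/top0.png')[160:280,190:360]
b=cv2.imread('pics/side0.png')[165:305,200:350]
a=cv2.resize(a,None,fx=4.6,fy=4.6,interpolation=3);cv2.imwrite('pics/topc.png',a)
for n,u,v,z in [('hub',248,227,.044),('post+',211,183,.094),('post-',344,194,.094),('knob',299,188,.106),('marker',253,172,.096),('c1',198,258,.02),('c2',344,271,.02),('blue',215,223,.054)]: print(n,onz('top0',u,v,z).round(3))
E
```

```text
hub [0.492 0.084 0.044]
post+ [0.602 0.193 0.094]
post- [ 0.59  -0.181  0.094]
knob [ 0.598 -0.054  0.106]
marker [0.64  0.077 0.096]
c1 [0.399 0.223 0.02 ]
c2 [ 0.384 -0.196  0.02 ]
blue [0.496 0.178 0.054]
```

View pics/topc.png

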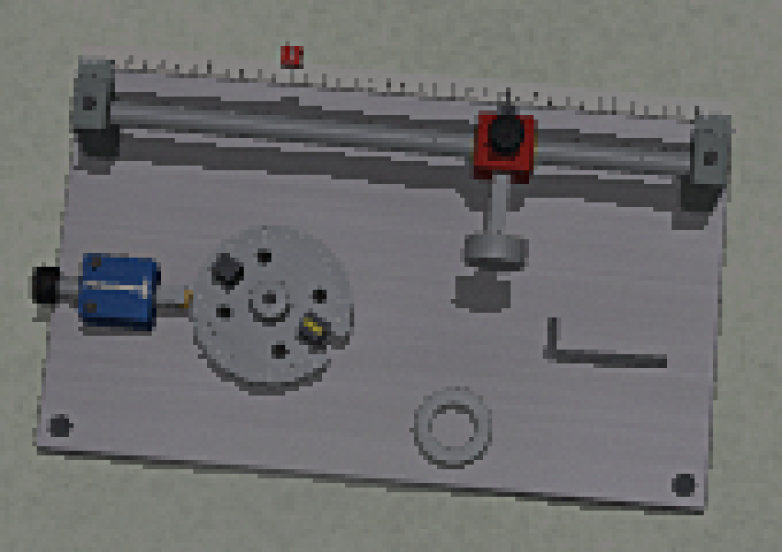

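Top view: notch and marked dog are on the near right of the hub (crop 345,340), the locator on the left (150,290), the carriage at (505,150) and the marker at (292,57). I'm moving in for a wrist-camera look.

{"api": "move_arm", "payload": {
  "plan": [
    [[0.049,-0.008,-0.001,-0.0875],[0.049,-0.008,-0.001,-0.0875],[0.049,-0.008,-0.001,-0.0875],[0.049,-0.008,-0.001,-0.0875],[0.049,-0.008,-0.001,-0.0875],[0.049,-0.008,-0.001,-0.0875],[0.049,-0.008,-0.001,-0.0875],[0.049,-0.008,-0.001,-0.0875]]
  ]
}}

```text
time_s: 1.15
tcp_pos: [0.4783, -0.3059, 0.2091]
ee_rot: [0.867, 0.499, -0.0, -0.0]
wrist_force: [0.5, -0.5, 0.3]
finger_gap: 0.0868
```

{"api": "move_arm", "payload": {
  "plan": [
    [[0.049,-0.008,-0.001,-0.0875],[0.049,-0.008,-0.001,-0.0875],[0.049,-0.008,-0.001,-0.0875],[0.049,-0.008,-0.001,-0.0875],[0.049,-0.008,-0.001,-0.0875],[0.049,-0.008,-0.001,-0.0875],[0.049,-0.008,-0.001,-0.0875],[0.049,-0.008,-0.001,-0.0875]]
  ]
}}

```text
time_s: 2.15
tcp_pos: [0.5012, 0.0826, 0.2172]
ee_rot: [0.643, 0.766, -0.0, -0.0]
wrist_force: [0.2, 0.4, -0.2]
finger_gap: 0.0867
```

```bash
python3 - <<'E'
from h import *
c,d=snap('wrist','w1'); print(np.round(d['tcp'],4),np.round(d['rot'],4),arm.get_state()['time_s'],arm.get_state()['qpos'].round(3))
cv2.imwrite('pics/w1v.png',cv2.resize(cv2.imread('pics/w1.png'),None,fx=1.42,fy=1.42))
E
```

```text
[0.5012 0.0826 0.2172] [ 6.434e-01  7.655e-01 -1.000e-04 -0.000e+00] 2.2 [ 0.42   0.12  -0.733  1.711  0.08   1.342 -0.142]
```

View pics/w1v.png

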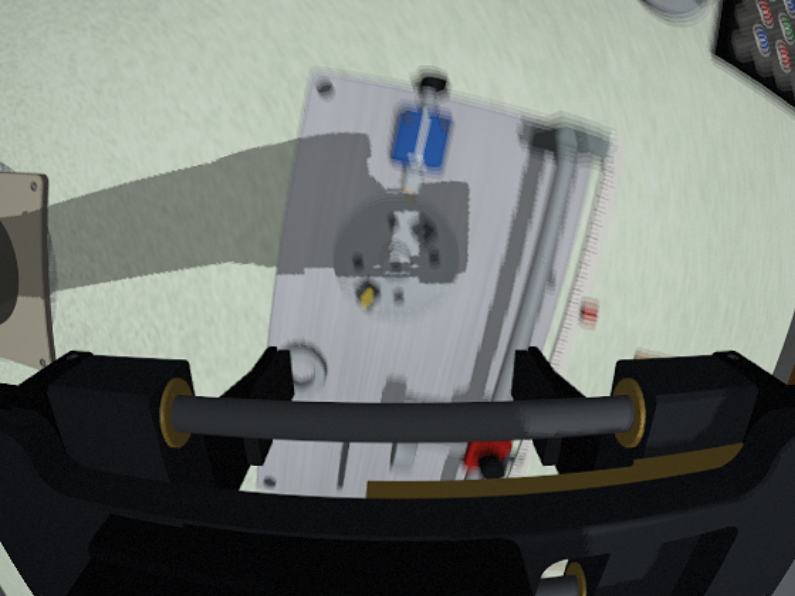

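Blurred because the arm was still settling: hub at about (400,255), yellow stripe (367,296), marker (589,313). I'll retake it settled, then from a second place.

{"api": "move_arm", "payload": {
  "plan": [
    [[0,0,0,0],[0,0,0,0],[0,0,0,0]]
  ]
}}

```text
time_s: 2.58
tcp_pos: [0.5019, 0.0798, 0.2171]
ee_rot: [0.645, 0.764, -0.0, -0.0]
wrist_force: [-0.4, 1.1, -0.1]
finger_gap: 0.0869
```

```bash
python3 - <<'E'
from h import *
c,d=snap('wrist','w2'); print(np.round(d['tcp'],4))
E
```

```text
[0.5019 0.0798 0.2171]
```

{"api": "move_arm", "payload": {
  "plan": [
    [[-0.03,0.01,0,0],[-0.03,0.01,0,0],[-0.03,0.01,0,0],[0,0,0,0],[0,0,0,0],[0,0,0,0]]
  ]
}}

```text
time_s: 3.38
tcp_pos: [0.5462, -0.0016, 0.2175]
ee_rot: [0.644, 0.765, 0.0, 0.0]
wrist_force: [0.6, 0.5, 0.0]
finger_gap: 0.087
```

```bash
python3 - <<'E'
from h import *
c,d=snap('wrist','w3'); print(np.round(d['tcp'],4))
a=cv2.imread('pics/w2.png')[40:240,170:450]; b=cv2.imread('pics/w3.png')[20:300,150:480]
cv2.imwrite('pics/w23.png',np.vstack([cv2.resize(a,(420,300)),cv2.resize(b,(420,300*1))]) if 0 else np.hstack([cv2.resize(a,(392,280)),cv2.resize(b,(396,336))[:280]]))
for f in ('w2','w3'):
    im=cv2.imread(f'pics/{f}.png'); hsv=cv2.cvtColor(im,cv2.COLOR_BGR2HSV)
    for n,lo,hi in [('yel',(20,110,90),(35,255,255)),('blue',(100,120,60),(125,255,255)),('red',(0,150,80),(8,255,255)),('brass',(12,110,60),(19,255,255))]:
        m=cv2.inRange(hsv,lo,hi); k,l,s,ce=cv2.connectedComponentsWithStats(m)
        print(f,n,[(s[i,4],ce[i].round(1).tolist()) for i in range(1,k) if s[i,4]>12])
E
```

```text
[ 0.5462 -0.0016  0.2175]
w2 yel [(np.int32(19), [288.6, 138.4]), (np.int32(52), [258.7, 210.7]), (np.int32(60), [114.4, 295.8]), (np.int32(93), [451.4, 294.9])]
w2 blue [(np.int32(27), [557.1, 2.9]), (np.int32(38), [538.0, 29.4]), (np.int32(1302), [297.0, 99.4])]
w2 red [(np.int32(34), [540.4, 9.7]), (np.int32(33), [553.2, 40.6]), (np.int32(49), [416.2, 219.9]), (np.int32(38), [414.4, 225.9]), (np.int32(370), [340.8, 318.5])]
w2 brass []
w3 yel [(np.int32(29), [261.6, 59.1]), (np.int32(48), [228.0, 128.2]), (np.int32(35), [324.0, 236.1]), (np.int32(61), [114.5, 296.3]), (np.int32(91), [451.6, 295.5])]
w3 blue [(np.int32(1195), [269.6, 21.6])]
w3 red [(np.int32(49), [395.8, 133.9]), (np.int32(49), [394.1, 140.6]), (np.int32(539), [318.3, 248.7])]
w3 brass [(np.int32(1345), [464.5, 223.9]), (np.int32(45), [385.7, 331.0])]
```

View pics/w3.png

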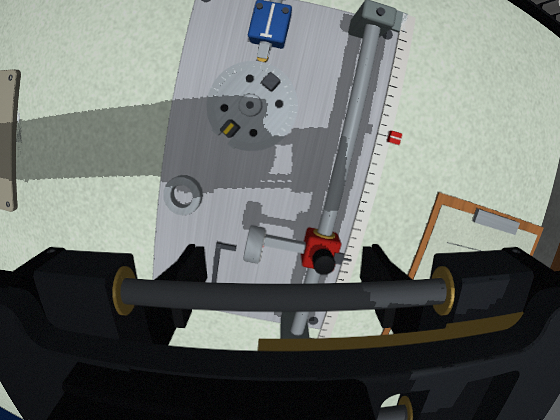

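w3 is sharp: spigot (250,105), yellow dog (228,128), plain dog (270,81), roller (261,59), marker line (395,137), knob (324,260), post tops (379,12) and (313,322).

```bash
python3 - <<'E'
from h import *
P={}
for n,a,b in [('yel',(258.7,210.7),(228,128.2)),('marker',(415.3,222.9),(395,137.2)),('roller',(288.6,138.4),(261.6,59.1)),('blue',(297,99.4),(269.6,21.6))]:
    p,e=two(('w2',*a),('w3',*b)); print(n,p.round(4),round(e,4))
for n,u,v,z in [('spig',250,105,.062),('plain',270,81,.068),('yel',228,128.2,.068),('marker',395,137.2,.096),('knobtop',324,262,.116),('knobc',323,258,.106),('post+',379,12,.094),('barmid?',350,130,.082)]:
    P[n]=onz('w3',u,v,z); print(n,P[n].round(4))
d=P['yel']-P['plain']; print('dog ang',np.degrees(np.arctan2(d[1],d[0])),np.linalg.norm(d[:2]),((P['yel']+P['plain'])/2).round(4))
# white line on blue, and bar direction
im=cv2.imread('pics/w2.png'); cv2.imwrite('pics/w2c.png',np.hstack([cv2.resize(im[60:250,200:390],None,fx=2,fy=2,interpolation=3),cv2.resize(im[180:340,280:440],(380,380),interpolation=3)]))
E
```

```text
yel [0.4785 0.0545 0.0676] 0.0004
marker [0.6415 0.0771 0.0954] 0.0
roller [0.4979 0.134  0.0436] 0.0005
blue [0.4994 0.1775 0.0469] 0.0002
spig [0.4963 0.0814 0.062 ]
plain [0.5127 0.1087 0.068 ]
yel [0.4784 0.0544 0.068 ]
marker [0.6413 0.077  0.096 ]
knobtop [ 0.5943 -0.0528  0.116 ]
knobc [ 0.5945 -0.0531  0.106 ]
post+ [0.6043 0.197  0.094 ]
barmid? [0.5988 0.0743 0.082 ]
dog ang -122.29499446048821 0.06426068574823124 [0.4956 0.0816 0.068 ]
```

View pics/w2c.png

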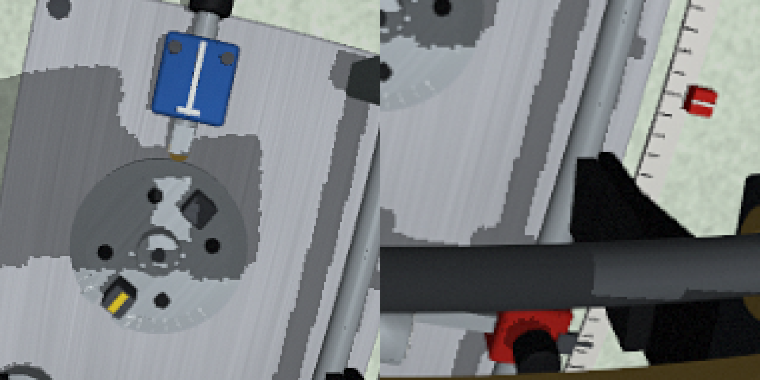

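```bash
cat >> h.py <<'E'
def rows(pts, start=None):
    """pts: list of (x,y,z,tool-y angle deg); one row each, from the commanded start"""
    if start is None:
        s=arm.get_state(); q=R.from_quat(s['ee_rot']).apply([0,1,0]); start=(*s['tcp_pos'],np.degrees(np.arctan2(q[1],q[0])))
    out=[]; p=np.array(start,float)
    for t in pts:
        t=np.array(t,float); a=np.radians(p[3]); d=t[:3]-p[:3]
        ty=np.array([np.cos(a),np.sin(a)]); tx=np.array([-ty[1],ty[0]])
        dy=(t[3]-p[3]+180)%360-180
        r=[round(float(v),4) for v in (d[:2]@tx,d[:2]@ty,-d[2])]+[round(float(np.radians(-dy)),3)]
        out.append(r); p=t
    for i in range(0,len(out),8): print(json.dumps([out[i:i+8]]))
    print('start',np.round(start,4))
def line(t,n,start=None):
    s=arm.get_state(); q=R.from_quat(s['ee_rot']).apply([0,1,0]); a=np.array((*s['tcp_pos'],np.degrees(np.arctan2(q[1],q[0])))) if start is None else np.array(start)
    t=np.array(t,float); return [a+(t-a)*(i+1)/n for i in range(n)]
E
python3 - <<'E'
from h import *
rows(line((.4783,.054,.13,143),14)); print(arm.get_state()['qpos'].round(3))
E
```

```text
[[[0.0047, -0.0041, 0.0063, -0.166], [0.0054, -0.0033, 0.0063, -0.166], [0.0058, -0.0023, 0.0063, -0.166], [0.0061, -0.0013, 0.0063, -0.166], [0.0063, -0.0003, 0.0063, -0.166], [0.0062, 0.0007, 0.0063, -0.166], [0.006, 0.0018, 0.0063, -0.166], [0.0057, 0.0027, 0.0063, -0.166]]]
[[[0.0051, 0.0036, 0.0063, -0.166], [0.0045, 0.0044, 0.0063, -0.166], [0.0037, 0.0051, 0.0063, -0.166], [0.0028, 0.0056, 0.0063, -0.166], [0.0018, 0.006, 0.0063, -0.166], [0.0008, 0.0062, 0.0063, -0.166]]]
start [ 5.4630e-01 -1.7000e-03  2.1750e-01  9.8131e+00]
[ 0.495  0.208 -0.656  1.62   0.13   1.358 -0.007]
```

{"api": "move_arm", "payload": {
  "plan": [
    [[0.0047,-0.0041,0.0063,-0.166],[0.0054,-0.0033,0.0063,-0.166],[0.0058,-0.0023,0.0063,-0.166],[0.0061,-0.0013,0.0063,-0.166],[0.0063,-0.0003,0.0063,-0.166],[0.0062,0.0007,0.0063,-0.166],[0.006,0.0018,0.0063,-0.166],[0.0057,0.0027,0.0063,-0.166]]
  ],
  "grip": 24
}}

```text
time_s: 4.42
tcp_pos: [0.5074, 0.0299, 0.1669]
ee_rot: [0.033, 0.999, -0.0, 0.0]
wrist_force: [-0.8, 0.5, -0.3]
finger_gap: 0.0224
```

{"api": "move_arm", "payload": {
  "plan": [
    [[0.0051,0.0036,0.0063,-0.166],[0.0045,0.0044,0.0063,-0.166],[0.0037,0.0051,0.0063,-0.166],[0.0028,0.0056,0.0063,-0.166],[0.0018,0.006,0.0063,-0.166],[0.0008,0.0062,0.0063,-0.166],[0,0,0,0],[0,0,0,0]]
  ]
}}

```text
time_s: 5.42
tcp_pos: [0.4789, 0.0531, 0.1295]
ee_rot: [-0.444, 0.896, -0.0, 0.0]
wrist_force: [-0.2, -0.8, 0.6]
finger_gap: 0.0213
```

```bash
python3 - <<'E'
from h import *
rows(line((.4783,.054,.067,143),8)); s=arm.get_state(); print(s['qpos'].round(3),s['finger_gap'],s['tcp_pos'])
c,d=snap('wrist','w4')
E
```

```text
[[[-0.0, 0.0001, 0.0078, -0.001], [-0.0, 0.0001, 0.0078, -0.001], [-0.0, 0.0001, 0.0078, -0.001], [-0.0, 0.0001, 0.0078, -0.001], [-0.0, 0.0001, 0.0078, -0.001], [-0.0, 0.0001, 0.0078, -0.001], [-0.0, 0.0001, 0.0078, -0.001], [-0.0, 0.0001, 0.0078, -0.001]]]
start [4.78900e-01 5.31000e-02 1.29500e-01 1.42694e+02]
[ 0.684  0.172 -0.95   1.883  0.152  1.162  2.171] 0.021258692278349672 [0.47885011 0.05309455 0.12946938]
```

View pics/w4.png

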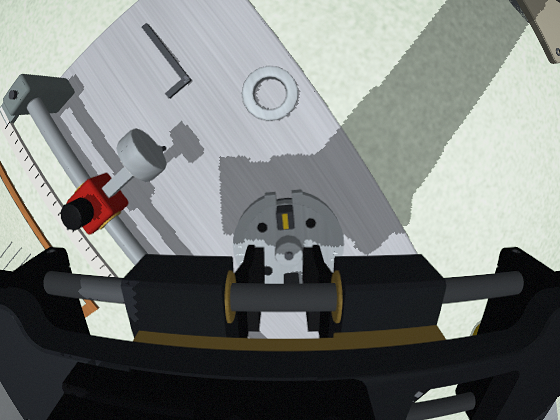

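The jaws straddle the marked dog, which sits at column 284, centred between the fingers. Lowering now.

{"api": "move_arm", "payload": {
  "plan": [
    [[0,0,0.01,0],[0,0,0.01,0],[0,0,0.01,0],[0,0,0.01,0],[0,0,0.01,0],[0,0,0.008,0],[0,0,0.004,0],[0,0,0,0]]
  ]
}}

```text
time_s: 6.48
tcp_pos: [0.4785, 0.0531, 0.067]
ee_rot: [-0.445, 0.895, 0.0, -0.0]
wrist_force: [-0.1, -0.4, -0.0]
finger_gap: 0.0206
```

```bash
python3 - <<'E'
from h import *
s=arm.get_state(); q=R.from_quat(s['ee_rot']).apply([0,1,0]); print(s['tcp_pos'],s['wrist_force'])
cx,cy=.4957,.0815
a0=np.degrees(np.arctan2(s['tcp_pos'][1]-cy,s['tcp_pos'][0]-cx)); print(a0)
pts=[]
N=32; end=-257
for i in range(1,N+1):
    ph=a0+(end-a0)*i/N; ya=143+(13-143)*i/N
    pts.append((cx+.0325*np.cos(np.radians(ph)),cy+.0325*np.sin(np.radians(ph)),s['tcp_pos'][2],ya))
rows(pts)
E
```

```text
[0.47854853 0.05311892 0.06699101] [-0.13564858 -0.39273821 -0.02607736]
-121.1457288734204
[[[-0.0005, 0.0025, -0.0, 0.069], [0.0001, 0.0024, -0.0, 0.071], [0.0001, 0.0024, -0.0, 0.071], [0.0001, 0.0024, -0.0, 0.071], [0.0001, 0.0024, -0.0, 0.071], [0.0001, 0.0024, -0.0, 0.071], [0.0001, 0.0024, -0.0, 0.071], [0.0001, 0.0024, -0.0, 0.071]]]
[[[0.0001, 0.0024, -0.0, 0.071], [0.0001, 0.0024, -0.0, 0.071], [0.0001, 0.0024, -0.0, 0.071], [0.0001, 0.0024, -0.0, 0.071], [0.0001, 0.0024, -0.0, 0.071], [0.0001, 0.0024, -0.0, 0.071], [0.0, 0.0024, -0.0, 0.071], [0.0, 0.0024, -0.0, 0.071]]]
[[[0.0, 0.0024, -0.0, 0.071], [0.0, 0.0024, -0.0, 0.071], [0.0, 0.0024, -0.0, 0.071], [0.0, 0.0024, -0.0, 0.071], [0.0, 0.0024, -0.0, 0.071], [-0.0, 0.0024, -0.0, 0.071], [-0.0, 0.0024, -0.0, 0.071], [-0.0, 0.0024, -0.0, 0.071]]]
[[[-0.0, 0.0024, -0.0, 0.071], [-0.0, 0.0024, -0.0, 0.071], [-0.0, 0.0024, -0.0, 0.071], [-0.0001, 0.0024, -0.0, 0.071], [-0.0001, 0.0024, -0.0, 0.071], [-0.0001, 0.0024, -0.0, 0.071], [-0.0001, 0.0024, -0.0, 0.071], [-0.0001, 0.0024, -0.0, 0.071]]]
start [4.785000e-01 5.310000e-02 6.700000e-02 1.428998e+02]
```

{"api": "move_arm", "payload": {
  "plan": [
    [[-0.0005,0.0025,0,0.07],[0.0001,0.0024,0,0.071],[0.0001,0.0024,0,0.071],[0.0001,0.0024,0,0.071],[0.0001,0.0024,0,0.071],[0.0001,0.0024,0,0.071],[0.0001,0.0024,0,0.071],[0.0001,0.0024,0,0.071]]
  ]
}}

```text
time_s: 7.48
tcp_pos: [0.4667, 0.068, 0.0676]
ee_rot: [-0.176, 0.984, -0.0, 0.0]
wrist_force: [-0.9, -0.2, -0.4]
finger_gap: 0.0209
```

{"api": "move_arm", "payload": {
  "plan": [
    [[0.0001,0.0024,0,0.071],[0.0001,0.0024,0,0.071],[0.0001,0.0024,0,0.071],[0.0001,0.0024,0,0.071],[0.0001,0.0024,0,0.071],[0.0001,0.0024,0,0.071],[0,0.0024,0,0.071],[0,0.0024,0,0.071]]
  ]
}}

```text
time_s: 8.48
tcp_pos: [0.4641, 0.0868, 0.0676]
ee_rot: [0.107, 0.994, 0.0, 0.0]
wrist_force: [-0.7, 0.2, 0.0]
finger_gap: 0.0207
```

{"api": "move_arm", "payload": {
  "plan": [
    [[0,0.0024,0,0.071],[0,0.0024,0,0.071],[0,0.0024,0,0.071],[0,0.0024,0,0.071],[0,0.0024,0,0.071],[0,0.0024,0,0.071],[0,0.0024,0,0.071],[0,0.0024,0,0.071]]
  ]
}}

```text
time_s: 9.48
tcp_pos: [0.4726, 0.1037, 0.0676]
ee_rot: [0.381, 0.925, 0.0, 0.0]
wrist_force: [0.2, -0.2, -0.5]
finger_gap: 0.0208
```

```bash
python3 - <<'E'
from h import *
s=arm.get_state(); q=R.from_quat(s['ee_rot']).apply([0,1,0]); print(s['tcp_pos'],s['wrist_force'],np.degrees(np.arctan2(q[1],q[0])))
d=s['tcp_pos']-[.4957,.0815,0]; print(np.degrees(np.arctan2(d[1],d[0])),np.hypot(*d[:2]))
c,d=snap('wrist','w5')
im=cv2.imread('pics/w5.png'); cv2.imwrite('pics/w5c.png',cv2.resize(im[60:300,160:420],None,fx=2.4,fy=2.4,interpolation=3))
E
```

```text
[0.47258738 0.10373362 0.06756698] [ 0.22169287 -0.22309456 -0.52513088] 45.18921093833332
136.11049458752436 0.032070653796856356
```

View pics/w5c.png

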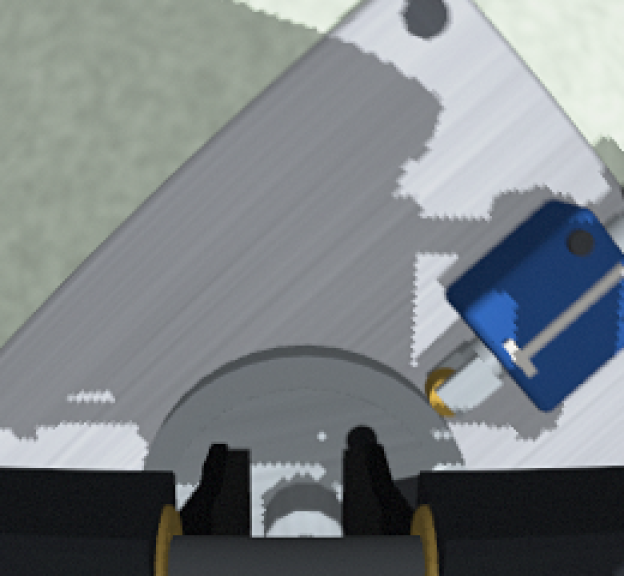

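The dog is not between the fingers here and the forces are near zero, so it may have escaped. I'll check from the side and top.

```bash
python3 - <<'E'
from h import *
snap('side','s1');snap('top','t1')
im=cv2.imread('pics/s1.png');tp=cv2.imread('pics/t1.png')
cv2.imwrite('pics/st1.png',np.hstack([cv2.resize(im[210:310,230:330],(400,400),interpolation=3),cv2.resize(tp[180:280,190:290],(400,400),interpolation=3)]))
E
```

```text
(no output)
```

View pics/st1.png

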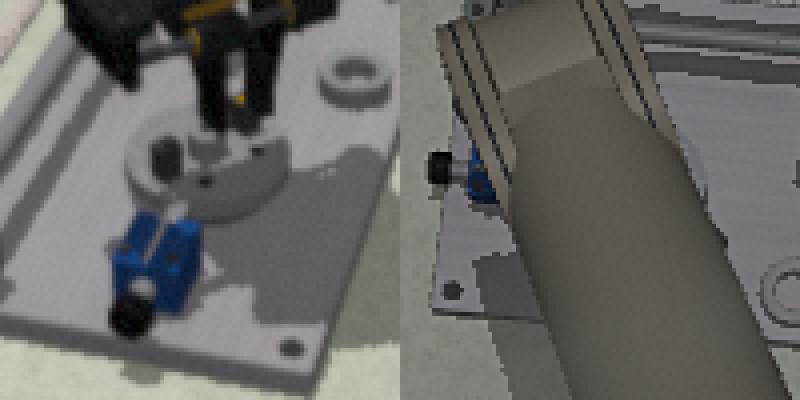

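```bash
python3 - <<'E'
from h import *
d=json.load(open('pics/s1.json'))
def proj(p):
    q=R.from_quat(d['rotation']).inv().apply(np.array(p)-d['eye']); return (d['cx']+d['fx']*q[0]/-q[2]-230)*4,(d['cy']-d['fy']*q[1]/-q[2]-210)*4
s=arm.get_state(); t=s['tcp_pos'];r=R.from_quat(s['ee_rot'])
for sg in (1,-1):
    for z in (0,.014): print(sg,z,np.round(proj(t+r.apply([0,sg*.0175,z]))))
print('plain',np.round(proj([.5127,.1087,.068])),'yel',np.round(proj([.4785,.0545,.068])))
E
```

```text
1 0 [209. 156.]
1 0.014 [210. 175.]
-1 0 [260. 136.]
-1 0.014 [260. 155.]
plain [166. 141.] yel [245.  96.]
```

The side image puts the fingertips some 30 mm higher than TCP+overhang suggests, so they passed over the dog and the hub hasn't moved. I'll go back above the bare disc and feel downward in small steps.

{"api": "move_arm", "payload": {
  "plan": [
    [[0,0,0.002,0],[0,0,0.002,0],[0,0,0.002,0],[0,0,0,0]]
  ]
}}

```text
time_s: 10.12
tcp_pos: [0.4721, 0.1036, 0.0609]
ee_rot: [0.38, 0.925, -0.0, -0.0]
wrist_force: [-0.5, 0.4, -0.8]
finger_gap: 0.021
```

{"api": "move_arm", "payload": {
  "plan": [
    [[0,0,0.001,0],[0,0,0.001,0],[0,0,0.001,0],[0,0,0,0]]
  ]
}}

```text
time_s: 10.62
tcp_pos: [0.4722, 0.1036, 0.0581]
ee_rot: [0.38, 0.925, -0.0, -0.0]
wrist_force: [0.8, 0.3, -0.3]
finger_gap: 0.0212
```

```bash
python3 - <<'E'
from h import *
snap('side','s2')
for f in ('s1','s2'):
    im=cv2.imread(f'pics/{f}.png',0)
    for u in (283,284,285,295,296,297): print(f,u,im[228:262,u].tolist())
E
```

```text
s1 283 [3, 9, 1, 8, 2, 0, 2, 6, 2, 0, 1, 7, 12, 15, 58, 104, 111, 93, 77, 71, 72, 73, 83, 109, 105, 82, 70, 66, 77, 81, 85, 81, 76, 76]
s1 284 [9, 11, 6, 3, 5, 11, 10, 4, 10, 5, 4, 4, 6, 10, 24, 62, 77, 77, 72, 70, 73, 76, 94, 113, 103, 88, 81, 81, 81, 84, 81, 82, 81, 76]
s1 285 [10, 13, 26, 25, 19, 12, 7, 10, 6, 9, 1, 16, 10, 7, 18, 52, 70, 73, 74, 74, 73, 92, 118, 111, 90, 85, 84, 82, 80, 81, 79, 84, 78, 75]
s1 295 [16, 17, 0, 4, 11, 11, 6, 17, 10, 16, 23, 66, 96, 104, 99, 122, 134, 132, 93, 53, 54, 77, 81, 83, 83, 79, 82, 82, 83, 78, 73, 70, 73, 80]
s1 296 [9, 11, 14, 11, 9, 14, 12, 15, 18, 16, 40, 100, 138, 142, 125, 128, 139, 114, 88, 78, 74, 85, 82, 83, 80, 81, 82, 82, 81, 77, 71, 68, 72, 88]
s1 297 [14, 20, 17, 20, 23, 27, 21, 19, 31, 25, 55, 122, 145, 141, 140, 144, 139, 110, 87, 83, 83, 81, 82, 79, 83, 82, 82, 79, 80, 73, 72, 74, 84, 90]
s2 283 [15, 8, 10, 3, 12, 12, 0, 8, 6, 7, 9, 10, 2, 9, 6, 5, 13, 35, 55, 72, 71, 73, 84, 106, 100, 86, 73, 69, 75, 81, 79, 80, 75, 75]
s2 284 [15, 11, 7, 3, 2, 2, 0, 3, 8, 8, 11, 0, 6, 8, 6, 7, 8, 9, 33, 61, 70, 75, 92, 92, 87, 85, 78, 82, 83, 84, 84, 82, 81, 77]
s2 285 [12, 14, 13, 4, 11, 12, 4, 6, 12, 11, 14, 13, 8, 11, 11, 11, 9, 17, 31, 62, 74, 91, 117, 106, 86, 86, 83, 81, 81, 82, 80, 81, 76, 75]
s2 295 [9, 15, 10, 5, 9, 11, 17, 9, 16, 15, 7, 12, 12, 16, 53, 109, 133, 113, 73, 49, 54, 71, 84, 82, 84, 82, 80, 80, 80, 79, 76, 72, 74, 80]
s2 296 [19, 12, 13, 14, 18, 12, 16, 11, 10, 9, 12, 12, 14, 26, 71, 119, 132, 105, 85, 74, 79, 82, 83, 84, 83, 80, 77, 86, 79, 73, 67, 72, 76, 85]
s2 297 [8, 0, 8, 10, 11, 17, 20, 14, 23, 18, 19, 15, 20, 35, 105, 132, 115, 90, 84, 83, 86, 82, 81, 83, 84, 82, 82, 81, 73, 69, 69, 73, 80, 92]
```

Fingertips stand about 20 mm *behind* the reported TCP: two side views agree, and it explains the zero force. New plan: push the dog with closed fingers, jaws kept along x, which also keeps the gripper body clear of the bar and indicator.

```bash
python3 - <<'E'
from h import *
s=arm.get_state();a=(*s['tcp_pos'],45.2)
l1=line((.4722,.1036,.115,40),2,a); l2=line((.506,.0375,.115,0),5,l1[-1]); l3=line((.506,.0375,.045,0),6,l2[-1])
rows(l1+l2+l3)
E
```

```text
[[[-0.0, -0.0, -0.0284, 0.048], [-0.0, -0.0, -0.0284, 0.045], [-0.0145, -0.0033, -0.0, 0.14], [-0.0148, -0.0013, -0.0, 0.14], [-0.0148, 0.0008, -0.0, 0.14], [-0.0146, 0.0029, -0.0, 0.14], [-0.014, 0.0049, -0.0, 0.14], [0.0, 0.0, 0.0117, -0.0]]]
[[[0.0, 0.0, 0.0117, -0.0], [0.0, 0.0, 0.0117, -0.0], [-0.0, 0.0, 0.0117, -0.0], [0.0, 0.0, 0.0117, -0.0], [0.0, 0.0, 0.0117, -0.0]]]
start [ 0.4722  0.1036  0.0581 45.3242]
```

{"api": "move_arm", "payload": {
  "plan": [
    [[0,0,-0.0284,0.048],[0,0,-0.0284,0.045],[-0.0145,-0.0033,0,0.14],[-0.0148,-0.0013,0,0.14],[-0.0148,0.0008,0,0.14],[-0.0146,0.0029,0,0.14],[-0.014,0.0049,0,0.14],[0,0,0.0117,0]]
  ],
  "grip": 0,
  "newtons": 10
}}

```text
time_s: 11.68
tcp_pos: [0.5069, 0.0367, 0.1034]
ee_rot: [0.708, 0.706, 0.0, 0.001]
wrist_force: [-1.2, 0.6, -1.2]
finger_gap: 0.0004
```

{"api": "move_arm", "payload": {
  "plan": [
    [[0,0,0.0117,0],[0,0,0.0117,0],[0,0,0.0117,0],[0,0,0.0117,0],[0,0,0.006,0],[0,0,0,0]]
  ]
}}

```text
time_s: 12.42
tcp_pos: [0.5058, 0.0375, 0.05]
ee_rot: [0.708, 0.706, -0.0, -0.0]
wrist_force: [0.2, -0.7, -0.4]
finger_gap: 0.0003
```

{"api": "move_arm", "payload": {
  "plan": [
    [[0,0,0.003,0],[0,0,0.003,0],[0,0,0.003,0],[0,0,0,0]]
  ]
}}

```text
time_s: 12.92
tcp_pos: [0.5059, 0.0375, 0.0412]
ee_rot: [0.708, 0.706, -0.0, -0.0]
wrist_force: [0.2, 0.0, -0.8]
finger_gap: 0.0002
```

```bash
python3 - <<'E'
from h import *
s=arm.get_state(); q=R.from_quat(s['ee_rot']).apply([0,1,0]); print(s['tcp_pos'],s['wrist_force'],s['finger_gap'],np.degrees(np.arctan2(q[1],q[0])))
snap('side','s3'); im=cv2.imread('pics/s3.png')
cv2.imwrite('pics/s3c.png',cv2.resize(im[170:310,220:360],(700,700),interpolation=3))
E
```

```text
[0.50590181 0.03747927 0.04120132] [ 0.15715616  0.02046098 -0.82888221] 0.00019861074450595504 -0.11501920407993446
```

View pics/s3c.png

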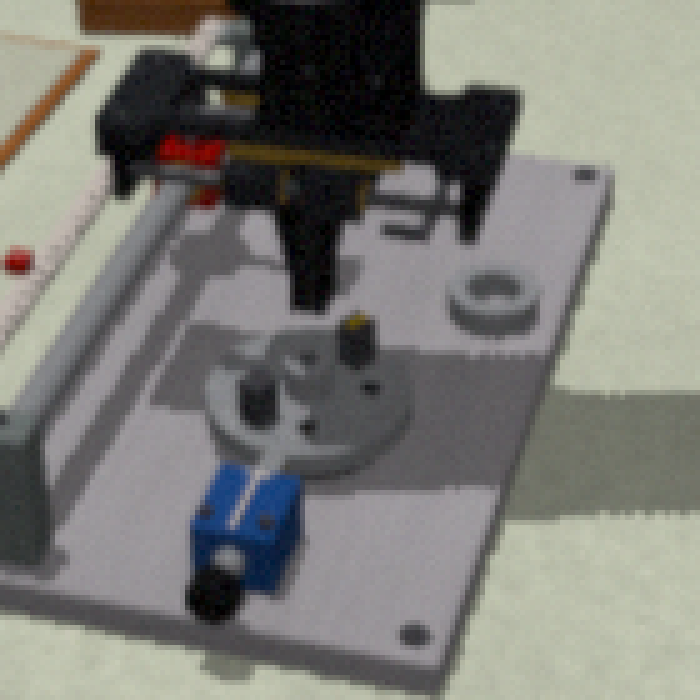

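```bash
python3 - <<'E'
from h import *
def ony(u,v,y):
    o,r=ray('s3',220+u/5,170+v/5); return (o+r*(y-o[1])/r[1]).round(4)
for n,u,v in [('tipL',290,308),('tipR',328,310),('footR',467,240),('footL',122,195),('bodyedgeR',510,160),('dogtop',355,320)]: print(n,ony(u,v,.0375),ony(u,v,.047))
E
```

```text
tipL [0.5164 0.0375 0.0571] [0.5136 0.047  0.0641]
tipR [0.4969 0.0375 0.059 ] [0.4944 0.047  0.066 ]
footR [0.428  0.0375 0.1108] [0.4263 0.047  0.1173]
footL [0.6005 0.0375 0.1117] [0.5968 0.047  0.1181]
bodyedgeR [0.4088 0.0375 0.158 ] [0.4073 0.047  0.1639]
dogtop [0.4832 0.0375 0.0551] [0.4808 0.047  0.0622]
```

Fingertips at z about 0.062 for TCP 0.041, gripper body well above everything. Lowering 8 mm and planning the push arc.

```bash
python3 - <<'E'
from h import *
cx,cy=.4957,.0815
def c(ph,b=7.,h=9.5):
    p=np.radians(ph); t=np.array([np.sin(p),-np.cos(p)]); q=.032*np.array([np.cos(p),np.sin(p)])-t*(b+h*abs(t).sum())/1000
    return (cx+q[0],cy+q[1],.0332,0)
s=arm.get_state()
l=line((.5059,.0375,.0332,0),2)+line(c(-121),4,(.5059,.0375,.0332,0))
n=34
l+=[c(-121+(-262+121)*i/n) for i in range(1,n+1)]
rows(l)
E
```

```text
[[[0.0, -0.0001, 0.0041, -0.001], [0.0, -0.0001, 0.0041, -0.001], [0.0016, -0.0024, -0.0, -0.0], [0.0016, -0.0024, -0.0, -0.0], [0.0016, -0.0024, -0.0, -0.0], [0.0016, -0.0024, -0.0, -0.0], [-0.0001, -0.0026, -0.0, -0.0], [0.0002, -0.0026, -0.0, -0.0]]]
[[[0.0004, -0.0027, -0.0, -0.0], [0.0006, -0.0027, -0.0, -0.0], [0.0009, -0.0027, -0.0, -0.0], [0.0011, -0.0026, -0.0, -0.0], [0.0014, -0.0026, -0.0, -0.0], [0.0016, -0.0025, -0.0, -0.0], [0.0019, -0.0024, -0.0, -0.0], [0.0021, -0.0022, -0.0, -0.0]]]
[[[0.0023, -0.002, -0.0, -0.0], [0.0025, -0.0018, -0.0, -0.0], [0.0027, -0.0016, -0.0, -0.0], [0.0029, -0.0014, -0.0, -0.0], [0.002, -0.0012, -0.0, -0.0], [0.0018, -0.0011, -0.0, -0.0], [0.0019, -0.001, -0.0, -0.0], [0.0021, -0.0009, -0.0, -0.0]]]
[[[0.0022, -0.0007, -0.0, -0.0], [0.0023, -0.0006, -0.0, -0.0], [0.0024, -0.0004, -0.0, -0.0], [0.0025, -0.0002, -0.0, -0.0], [0.0026, -0.0, -0.0, -0.0], [0.0026, 0.0002, -0.0, -0.0], [0.0027, 0.0005, -0.0, -0.0], [0.0027, 0.0007, -0.0, -0.0]]]
[[[0.0027, 0.0009, -0.0, -0.0], [0.0026, 0.0012, -0.0, -0.0], [0.0026, 0.0015, -0.0, -0.0], [0.0025, 0.0017, -0.0, -0.0], [0.0023, 0.0019, -0.0, -0.0], [0.0022, 0.0022, -0.0, -0.0], [0.002, 0.0024, -0.0, -0.0], [0.0018, 0.0026, -0.0, -0.0]]]
start [ 0.506   0.0375  0.0414 -0.1116]
```

{"api": "move_arm", "payload": {
  "plan": [
    [[0,0,0.0041,0],[0,0,0.0041,0],[0.0016,-0.0024,0,0],[0.0016,-0.0024,0,0],[0.0016,-0.0024,0,0],[0.0016,-0.0024,0,0],[-0.0001,-0.0026,0,0],[0.0002,-0.0026,0,0]]
  ]
}}

```text
time_s: 13.98
tcp_pos: [0.4917, 0.044, 0.0335]
ee_rot: [0.708, 0.706, 0.001, 0.0]
wrist_force: [2.8, 0.0, 0.6]
finger_gap: 0.0002
```

{"api": "move_arm", "payload": {
  "plan": [
    [[0.0004,-0.0027,0,0],[0.0006,-0.0027,0,0],[0.0009,-0.0027,0,0],[0.0011,-0.0026,0,0],[0.0014,-0.0026,0,0],[0.0016,-0.0025,0,0],[0.0019,-0.0024,0,0],[0.0021,-0.0022,0,0]]
  ]
}}

```text
time_s: 14.98
tcp_pos: [0.4707, 0.0542, 0.0332]
ee_rot: [0.708, 0.706, -0.0, 0.0]
wrist_force: [2.1, -1.5, -0.1]
finger_gap: 0.0004
```

```bash
cat >> h.py <<'E'
def yel(f):
    hsv=cv2.cvtColor(cv2.imread(f'pics/{f}.png'),cv2.COLOR_BGR2HSV); m=cv2.inRange(hsv,(20,110,90),(35,255,255))
    k,l,s,ce=cv2.connectedComponentsWithStats(m); 
    for i in range(1,k):
        if s[i,4]>3:
            p=onz(f,*ce[i],.068); e=p-[.4957,.0815,0]; r=np.hypot(*e[:2])
            if r<.08: print('yel',s[i,4],ce[i].round(1),p.round(4),'r',round(r,4),'ang',round(np.degrees(np.arctan2(e[1],e[0])),1))
E
python3 - <<'E'
from h import *
s=arm.get_state(); print(s['tcp_pos'],s['wrist_force'])
for n in ('side','wrist'): snap(n,n[0]+'5'); yel(n[0]+'5')
E
```

```text
[0.47066704 0.05415392 0.03321265] [ 2.14037762 -1.52823258 -0.07661333]
yel 124 [334.1 111. ] [0.4927 0.1342 0.068 ] r 0.0528 ang 93.3
yel 215 [271.3 239.6] [0.4638 0.0727 0.068 ] r 0.0331 ang -164.5
yel 152 [265.5 300.6] [0.4602 0.0376 0.068 ] r 0.0565 ang -129.0
yel 157 [300.5 300.4] [0.4787 0.0377 0.068 ] r 0.0469 ang -111.2
```

Working: 2–3 N, dog now at −164°. Continuing the arc.

{"api": "move_arm", "payload": {
  "plan": [
    [[0.0023,-0.002,0,0],[0.0025,-0.0018,0,0],[0.0027,-0.0016,0,0],[0.0029,-0.0014,0,0],[0.002,-0.0012,0,0],[0.0018,-0.0011,0,0],[0.0019,-0.001,0,0],[0.0021,-0.0009,0,0]]
  ]
}}

```text
time_s: 16.08
tcp_pos: [0.4598, 0.0723, 0.0332]
ee_rot: [0.708, 0.706, -0.0, 0.0]
wrist_force: [1.1, -3.5, 0.3]
finger_gap: 0.0005
```

{"api": "move_arm", "payload": {
  "plan": [
    [[0.0022,-0.0007,0,0],[0.0023,-0.0006,0,0],[0.0024,-0.0004,0,0],[0.0025,-0.0002,0,0],[0.0026,0,0,0],[0.0026,0.0002,0,0],[0.0027,0.0005,0,0],[0.0027,0.0007,0,0]]
  ]
}}

```text
time_s: 17.08
tcp_pos: [0.4594, 0.0925, 0.0332]
ee_rot: [0.708, 0.706, -0.0, -0.0]
wrist_force: [-1.0, -2.9, -0.5]
finger_gap: 0.0007
```

{"api": "move_arm", "payload": {
  "plan": [
    [[0.0027,0.0009,0,0],[0.0026,0.0012,0,0],[0.0026,0.0015,0,0],[0.0025,0.0017,0,0],[0.0023,0.0019,0,0],[0.0022,0.0022,0,0],[0.002,0.0024,0,0],[0,0,0,0]]
  ]
}}

```text
time_s: 18.08
tcp_pos: [0.4718, 0.1099, 0.0334]
ee_rot: [0.708, 0.707, 0.001, 0.0]
wrist_force: [-0.5, 0.2, -1.0]
finger_gap: 0.0005
```

```bash
python3 - <<'E'
from h import *
s=arm.get_state(); print(s['tcp_pos'],s['wrist_force'])
for n in ('side','wrist'): snap(n,n[0]+'6'); yel(n[0]+'6')
E
```

```text
[0.47183511 0.10991958 0.03339901] [-0.50093511  0.21308321 -1.01421089]
yel 5 [321. 201.] [0.4889 0.1473 0.068 ] r 0.0662 ang 95.9
yel 57 [330.6 209.5] [0.4937 0.1431 0.068 ] r 0.0617 ang 91.8
yel 38 [315.8 254.2] [0.4873 0.1199 0.068 ] r 0.0393 ang 102.3
yel 154 [265.5 300.6] [0.4616 0.0927 0.068 ] r 0.0359 ang 161.8
yel 162 [300.5 299.9] [0.4802 0.0932 0.068 ] r 0.0194 ang 143.1
```

{"api": "move_arm", "payload": {
  "plan": [
    [[0.0006,0.001,0,0],[0.0006,0.001,0,0],[0.0006,0.001,0,0],[0.0004,0.001,0,0],[0,0,0,0]]
  ]
}}

```text
time_s: 18.8
tcp_pos: [0.4754, 0.1114, 0.0332]
ee_rot: [0.708, 0.706, 0.0, 0.0]
wrist_force: [0.1, -0.0, 0.2]
finger_gap: 0.0003
```

{"api": "move_arm", "payload": {
  "plan": [
    [[0,0.001,0,0],[0,0.001,0,0],[0,0,0,0]]
  ]
}}

```text
time_s: 19.18
tcp_pos: [0.4776, 0.1113, 0.0333]
ee_rot: [0.708, 0.706, 0.0, 0.0]
wrist_force: [0.3, 0.4, 0.1]
finger_gap: 0.0004
```

```bash
python3 - <<'E'
from h import *
s=arm.get_state(); print(s['tcp_pos'],s['wrist_force'])
for n in ('side','wrist'): snap(n,n[0]+'7'); yel(n[0]+'7')
E
```

```text
[0.4775534  0.11134409 0.03328326] [0.27813853 0.41859476 0.09272876]
yel 44 [319.5 228.9] [0.4944 0.1349 0.068 ] r 0.0534 ang 91.4
yel 30 [324.4 254.4] [0.4974 0.1213 0.068 ] r 0.0398 ang 87.6
yel 160 [265.5 300.5] [0.4674 0.0944 0.068 ] r 0.0311 ang 155.5
yel 163 [300.4 300. ] [0.4859 0.0947 0.068 ] r 0.0164 ang 126.6
```

{"api": "move_arm", "payload": {
  "plan": [
    [[0,0.001,0,0],[0,0.001,0,0],[0,0,0,0]]
  ]
}}

```text
time_s: 19.65
tcp_pos: [0.4794, 0.1114, 0.0332]
ee_rot: [0.708, 0.706, 0.0, 0.0]
wrist_force: [0.5, -0.4, -0.9]
finger_gap: 0.0003
```

{"api": "move_arm", "payload": {
  "plan": [
    [[0,0.0005,0,0],[0,0.0005,0,0],[0,0,0,0]]
  ]
}}

```text
time_s: 20.02
tcp_pos: [0.4803, 0.1113, 0.0332]
ee_rot: [0.708, 0.706, -0.0, 0.0]
wrist_force: [0.3, -1.2, 0.6]
finger_gap: 0.0005
```

{"api": "move_arm", "payload": {
  "plan": [
    [[0,0.0005,0,0],[0,0.0005,0,0],[0,0,0,0]]
  ]
}}

```text
time_s: 20.4
tcp_pos: [0.4814, 0.1114, 0.0333]
ee_rot: [0.708, 0.706, 0.0, 0.0]
wrist_force: [-0.4, 0.4, 0.0]
finger_gap: 0.0003
```

{"api": "move_arm", "payload": {
  "plan": [
    [[0,0.0005,0,0],[0,0,0,0]]
  ]
}}

```text
time_s: 20.65
tcp_pos: [0.4817, 0.1114, 0.0332]
ee_rot: [0.708, 0.706, -0.0, -0.0]
wrist_force: [-0.6, 0.4, 1.3]
finger_gap: 0.0004
```

```bash
python3 - <<'E'
from h import *
s=arm.get_state(); print(s['tcp_pos'],s['wrist_force'])
for n in ('side','wrist'): snap(n,n[0]+'8'); yel(n[0]+'8')
im=cv2.imread('pics/w8.png'); sd=cv2.imread('pics/s8.png')
cv2.imwrite('pics/v8.png',np.hstack([cv2.resize(im[130:290,220:380],(400,400),interpolation=3),cv2.resize(sd[205:305,230:330],(400,400),interpolation=3)]))
E
```

```text
[0.48171924 0.1113731  0.03320306] [-0.62191352  0.40643691  1.25740467]
yel 42 [312.  229.1] [0.4949 0.1348 0.068 ] r 0.0533 ang 90.8
yel 24 [316.2 255. ] [0.4974 0.1211 0.068 ] r 0.0396 ang 87.5
yel 158 [265.5 300.6] [0.4716 0.0944 0.068 ] r 0.0274 ang 151.9
yel 164 [300.4 299.9] [0.4901 0.0948 0.068 ] r 0.0144 ang 112.9
```

View pics/v8.png

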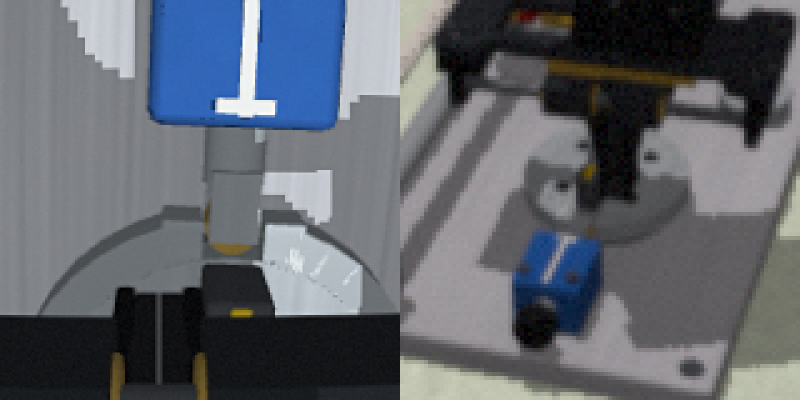

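The roller (230,245) sits inside the notch in line with the white line, and the finger is just short of the dog. Now the 10 N try.

{"api": "move_arm", "payload": {
  "plan": [
    [[0,0.0005,0,0],[0,0.0005,0,0],[0,0,0,0]]
  ]
}}

```text
time_s: 21.12
tcp_pos: [0.4822, 0.1114, 0.0331]
ee_rot: [0.708, 0.706, -0.0, -0.0]
wrist_force: [-5.3, 0.2, 3.5]
finger_gap: 0.0007
```

{"api": "move_arm", "payload": {
  "plan": [
    [[0,0.0005,0,0],[0,0,0,0]]
  ]
}}

```text
time_s: 21.38
tcp_pos: [0.4823, 0.1114, 0.0331]
ee_rot: [0.708, 0.707, -0.001, -0.0]
wrist_force: [-7.0, -0.8, 5.5]
finger_gap: 0.0004
```

{"api": "move_arm", "payload": {
  "plan": [
    [[0,0.0005,0,0],[0,0,0,0]]
  ]
}}

```text
time_s: 21.62
tcp_pos: [0.4824, 0.1114, 0.033]
ee_rot: [0.708, 0.707, -0.001, -0.001]
wrist_force: [-9.5, 0.6, 7.7]
finger_gap: 0.0003
```

{"api": "move_arm", "payload": {
  "plan": [
    [[0,0.0002,-0.0005,0],[0,0,0,0],[0,0,0,0]]
  ]
}}

```text
time_s: 22.0
tcp_pos: [0.4824, 0.1113, 0.0332]
ee_rot: [0.708, 0.707, -0.001, -0.001]
wrist_force: [-7.6, 0.6, 3.3]
finger_gap: 0.0005
```

```bash
python3 - <<'E'
from h import *
s=arm.get_state(); print(s['tcp_pos'],s['wrist_force'],s['time_s'])
E
```

```text
[0.48236906 0.1113496  0.03317822] [-7.61981106  0.6385276   3.33291728] 22.0
```

{"api": "move_arm", "payload": {
  "plan": [
    [[0,0.0006,-0.0003,0],[0,0,0,0],[0,0,0,0]]
  ]
}}

```text
time_s: 22.38
tcp_pos: [0.4824, 0.1114, 0.0332]
ee_rot: [0.708, 0.707, -0.002, -0.001]
wrist_force: [-9.7, 0.8, 2.1]
finger_gap: 0.0005
```

The lock holds: 9.7 N in x with no movement. Backing off, lifting and heading to the −y side of the carriage knob.

{"api": "move_arm", "payload": {
  "plan": [
    [[0,-0.006,0,0],[0,-0.012,0,0],[0,0,-0.03,0],[0,0,-0.035,0],[0,0,-0.035,0],[0,0,0,0]]
  ]
}}

```text
time_s: 23.12
tcp_pos: [0.4681, 0.1118, 0.1366]
ee_rot: [0.708, 0.706, 0.002, 0.002]
wrist_force: [0.1, -0.1, -1.0]
finger_gap: 0.0002
```

```bash
python3 - <<'E'
from h import *
s=arm.get_state(); print(s['tcp_pos'],s['wrist_force'])
l=line((.5945,-.098,.133,0),7); l+=line((.5945,-.098,.079,0),4,l[-1]); rows(l)
snap('wrist','w9'); yel('w9')
snap('side','s9'); yel('s9')
E
```

```text
[0.46809329 0.11176888 0.13662684] [ 0.08768148 -0.14635344 -0.96872738]
[[[-0.0299, 0.0181, 0.0005, -0.0], [-0.0299, 0.0181, 0.0005, -0.0], [-0.0299, 0.0181, 0.0005, -0.0], [-0.0299, 0.0181, 0.0005, -0.0], [-0.03, 0.0181, 0.0005, -0.0], [-0.03, 0.0181, 0.0005, -0.0], [-0.03, 0.0181, 0.0005, -0.0], [0.0, 0.0, 0.0135, -0.0]]]
[[[0.0, 0.0, 0.0135, -0.0], [0.0, 0.0, 0.0135, -0.0], [0.0, 0.0, 0.0135, -0.0]]]
start [ 0.4681  0.1118  0.1366 -0.1219]
yel 26 [316.1 189.8] [0.494  0.1315 0.068 ] r 0.0501 ang 92.0
yel 86 [319.8 209.3] [0.4973 0.1154 0.068 ] r 0.0339 ang 87.2
yel 127 [300.6 302.9] [0.4834 0.0273 0.068 ] r 0.0556 ang -102.7
yel 122 [265.4 302.4] [0.4515 0.0279 0.068 ] r 0.0695 ang -129.5
yel 11 [276.5 247.6] [0.4988 0.1149 0.068 ] r 0.0335 ang 84.6
```

{"api": "move_arm", "payload": {
  "plan": [
    [[-0.03,0.0181,0.0005,0],[-0.03,0.0181,0.0005,0],[-0.03,0.0181,0.0005,0],[-0.03,0.0181,0.0005,0],[-0.03,0.0181,0.0005,0],[-0.03,0.0181,0.0005,0],[-0.03,0.0181,0.0005,0],[0,0,0,0]]
  ]
}}

```text
time_s: 24.22
tcp_pos: [0.5925, -0.1017, 0.1284]
ee_rot: [0.709, 0.705, -0.001, -0.001]
wrist_force: [0.0, 0.2, -0.1]
finger_gap: 0.0003
```

{"api": "move_arm", "payload": {
  "plan": [
    [[0,0,0.0135,0],[0,0,0.0135,0],[0,0,0.0135,0],[0,0,0.0125,0],[0,0,0,0],[0,0,0,0]]
  ]
}}

```text
time_s: 24.98
tcp_pos: [0.5932, -0.0988, 0.0779]
ee_rot: [0.708, 0.706, 0.0, 0.0]
wrist_force: [-0.2, -0.1, 0.2]
finger_gap: 0.0003
```

```bash
python3 - <<'E'
from h import *
s=arm.get_state(); print(s['tcp_pos'],s['wrist_force'])
snap('wrist','w10'); im=cv2.imread('pics/w10.png'); cv2.imwrite('pics/w10c.png',im[0:340,150:560])
hsv=cv2.cvtColor(im,cv2.COLOR_BGR2HSV); m=cv2.inRange(hsv,(0,150,80),(8,255,255)); k,l,st,ce=cv2.connectedComponentsWithStats(m)
print([(st[i].tolist(),ce[i].round(1).tolist()) for i in range(1,k) if st[i,4]>12])
E
```

```text
[ 0.59319277 -0.09884185  0.07790863] [-0.16918302 -0.06519498  0.22310027]
[([256, 147, 67, 65, 1929], [282.2, 168.0]), ([299, 194, 22, 19, 215], [312.7, 204.5])]
```

View pics/w10c.png

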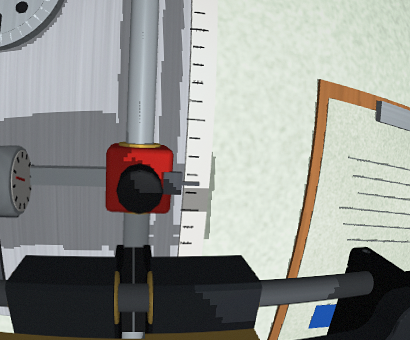

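Carriage block and knob at crop (139,180) are straight ahead of the closed fingers at (134,247), the pointer points right at (175,183). That is my last picture, so the rest is numeric. Pushing along the bar now.

{"api": "move_arm", "payload": {
  "plan": [
    [[0.005,0.0004,0,0],[0.005,0.0003,0,0],[0.005,0.0003,0,0],[0.004,0.0002,0,0],[0.004,0.0002,0,0],[0.003,0.0001,0,0],[0.003,0.0001,0,0],[0.003,0.0001,0,0]]
  ]
}}

```text
time_s: 26.02
tcp_pos: [0.5947, -0.0671, 0.0776]
ee_rot: [0.708, 0.706, -0.0, 0.0]
wrist_force: [-0.5, -3.1, 0.8]
finger_gap: 0.0005
```

{"api": "move_arm", "payload": {
  "plan": [
    [[0.005,0.0002,0,0],[0.006,0.0002,0,0],[0.006,0.0002,0,0],[0.006,0.0002,0,0],[0.006,0.0002,0,0],[0.006,0.0002,0,0],[0.006,0.0002,0,0],[0.006,0.0002,0,0]]
  ]
}}

```text
time_s: 27.02
tcp_pos: [0.5964, -0.0195, 0.0776]
ee_rot: [0.708, 0.706, 0.0, 0.0]
wrist_force: [0.3, -2.4, 0.1]
finger_gap: 0.0006
```

```bash
python3 - <<'E'
from h import *
s=arm.get_state(); print(s['tcp_pos'],s['wrist_force'])
snap('wrist','w11'); 
for f in ('w10','w11'):
    im=cv2.imread(f'pics/{f}.png'); hsv=cv2.cvtColor(im,cv2.COLOR_BGR2HSV); m=cv2.inRange(hsv,(0,140,60),(8,255,255)); k,l,st,ce=cv2.connectedComponentsWithStats(m)
    print(f,[(st[i].tolist(),ce[i].round(1).tolist()) for i in range(1,k) if st[i,4]>12])
    for u in (258,262,266,270): r=np.where(m[:,u])[0]; print(u,r.min(),r.max(), onz(f,u,r.max()+.5,.091).round(4)) if len(r) else None
E
```

```text
[ 0.59644073 -0.01949263  0.07759461] [ 0.25211855 -2.39497969  0.13260785]
w10 [([256, 143, 67, 70, 2016], [282.3, 167.5]), ([166, 177, 9, 4, 18], [170.0, 178.5]), ([297, 194, 24, 19, 221], [312.4, 204.6])]
258 149 209 [ 0.5788 -0.0717  0.091 ]
262 145 210 [ 0.581  -0.0723  0.091 ]
266 143 210 [ 0.5831 -0.0723  0.091 ]
270 147 211 [ 0.5853 -0.0728  0.091 ]
w11 [([360, 69, 25, 23, 393], [371.6, 80.7]), ([255, 179, 65, 70, 2077], [282.0, 205.3]), ([168, 219, 8, 2, 15], [171.3, 219.5]), ([305, 233, 12, 17, 135], [311.7, 242.0])]
258 185 247 [ 0.5815 -0.0146  0.091 ]
262 180 248 [ 0.5837 -0.0152  0.091 ]
266 179 247 [ 0.586  -0.0146  0.091 ]
270 187 214 [0.5886 0.0049 0.091 ]
```

{"api": "move_arm", "payload": {
  "plan": [
    [[0.006,0.0002,0,0],[0.006,0.0002,0,0],[0.006,0.0002,0,0],[0.006,0.0002,0,0],[0.006,0.0002,0,0],[0.006,0.0002,0,0],[0.006,0.0002,0,0],[0.006,0.0002,0,0]]
  ]
}}

```text
time_s: 28.08
tcp_pos: [0.5982, 0.0285, 0.0776]
ee_rot: [0.708, 0.706, 0.0, 0.0]
wrist_force: [1.6, -2.8, -0.5]
finger_gap: 0.0005
```

{"api": "move_arm", "payload": {
  "plan": [
    [[0.006,0.0002,0,0],[0.005,0.0002,0,0],[0.004,0.0001,0,0],[0.002,0,0,0],[0,0,0,0],[0,0,0,0]]
  ]
}}

```text
time_s: 28.82
tcp_pos: [0.5983, 0.0453, 0.0775]
ee_rot: [0.708, 0.706, -0.0, -0.0]
wrist_force: [1.0, -1.6, -0.2]
finger_gap: 0.0006
```

```bash
python3 - <<'E'
from h import *
s=arm.get_state(); print(s['tcp_pos'],s['wrist_force'])
snap('wrist','w12'); f='w12'
im=cv2.imread(f'pics/{f}.png'); hsv=cv2.cvtColor(im,cv2.COLOR_BGR2HSV); m=cv2.inRange(hsv,(0,140,60),(8,255,255)); k,l,st,ce=cv2.connectedComponentsWithStats(m)
print(f,[(st[i].tolist(),ce[i].round(1).tolist()) for i in range(1,k) if st[i,4]>12])
for u in (258,262,266): r=np.where(m[:,u])[0]; print(u,r.min(),r.max(), onz(f,u,r.max()+.5,.091).round(4))
g=cv2.cvtColor(im,cv2.COLOR_BGR2GRAY)
print('cols 318..369 step1, rows 180..240')
for v in range(182,238,2): print(v,' '.join('%3d'%x for x in g[v,316:372:2]))
E
```

```text
[0.59833222 0.04533323 0.07752142] [ 0.99711736 -1.59210909 -0.21174471]
w12 [([256, 179, 66, 69, 2055], [283.2, 204.8]), ([353, 191, 24, 23, 428], [364.7, 201.7]), ([305, 234, 14, 16, 136], [312.9, 241.9])]
258 188 246 [0.5834 0.0509 0.091 ]
262 180 247 [0.5857 0.0503 0.091 ]
266 179 246 [0.5879 0.0509 0.091 ]
cols 318..369 step1, rows 180..240
182 119 132 132 131 132 203 203 205 213  93 251  43  78  84  87 107 212 240 239 239 240 240 213 154 196 234 234 235
184  69 134 132 129 133 201 204 205 214  95 247 241 242 242 241 239 237 240 239 240 239 240 185 150 240 236 234 234
186  29 119 132 129 134 198 203 205 214  87 244 240 240 240 239 240 240 240 240 239 240 241 173 147 238 237 236 234
188  33  67 135 130 135 198 204 205 216  86 242 240 240 240 240 240 239 239 240 241 243 245 142 143 236 235 235 233
190  38  26 119 130 134 196 202 207 216  89 249 248 247 247 247 246 246 246 248 192  93  99  78  80 137 153 158 164
192  48  45  69 132 131 195 203 209 217 107 151 152 151 151 152 151 151 151 152  61  30  40  36  36  32  32  28  30
194  50  47  37 117 133 193 203 209 217 120 154 154 152 
[... 1795 characters left out ...]
 235
226  48  48  52  50  80  85  81 129 239 241 241 241 241 242 242 240 238 238 237 239 181 155 152 237 231 236 236 235
228  45  49  51  48  78  84  83 114 239 239 237 238 238 238 238 237 237 237 237 239 170 159 157 240 231 232 235 237
230  48  49  49  50  79  85  81 104 240 238 238 238 238 238 238 237 238 237 237 241 163 161 160 242 235 232 234 237
232  48  45  46  46  77  82  81 104 241 242 243 244 243 241 239 237 239 237 238 241 160 164 158 239 233 230 232 235
234  42  48 137 132 125 125 127  93 245  80  82  38  71  75 242 238 238 237 238 242 153 158 229 235 229 228 232 232
236  44  47 133 132 130 129 135  88 242 242 242 244 243 242 238 237 237 237 238 232 149 149 239 236 231 232 233 231
```

```bash
cat >> h.py <<'E'
def gap(f,pv,mv,pu=346,mu=357):
    u=np.array([np.cos(np.radians(88.)),np.sin(np.radians(88.))])
    m=onz(f,mu,mv,.096)
    for z in (.089,.093): p=onz(f,pu,pv,z); print('z',z,p.round(4),m.round(4),'to go mm',((m-p)[:2]@u*1000).round(2))
E
python3 - <<'E'
from h import *
gap('w12',222.5,204)
g=cv2.imread('pics/w12.png',0); print(g[217:229,336:350:3]); print(g[199:210,356:372:4])
# bar direction from strip edges etc: carriage x in w10, w12
for f,u in (('w10',256),('w12',256)): print(onz(f,u,200,.091).round(4))
E
```

```text
z 0.089 [0.6329 0.0644 0.089 ] [0.637 0.077 0.096] to go mm 12.8
z 0.093 [0.6321 0.0657 0.093 ] [0.637 0.077 0.096] to go mm 11.5
[[ 60  73  66 208 238]
 [187 160 160 226 238]
 [250 251 250 245 238]
 [231 230 227 224 240]
 [ 45  44  57  54 242]
 [ 84  83  84  79 242]
 [ 81  82  80  76 242]
 [143 143 122 121 240]
 [229 230 209 212 239]
 [241 241 242 242 238]
 [239 238 239 239 238]
 [237 237 237 237 237]]
[[ 43  50  52  54]
 [ 42  50  50  53]
 [ 45  49  47  50]
 [108  90  90  59]
 [144 157 158 161]
 [139 155 155 153]
 [ 87 127 128 155]
 [ 44  44  43  41]
 [ 47  49  51  50]
 [ 48  52  56  49]
 [ 46  53  51  49]]
[ 0.5778 -0.0664  0.091 ]
[0.583  0.0779 0.091 ]
```

{"api": "move_arm", "payload": {
  "plan": [
    [[0.003,0.0001,0,0],[0.003,0.0001,0,0],[0.002,0.0001,0,0],[0.001,0,0,0],[0,0,0,0],[-0.005,0,0,0],[-0.02,-0.001,0,0],[-0.025,-0.001,0,0]]
  ]
}}

```text
time_s: 29.88
tcp_pos: [0.5967, 0.0027, 0.0775]
ee_rot: [0.708, 0.706, -0.0, 0.0]
wrist_force: [0.1, -0.6, -0.3]
finger_gap: 0.0003
```

{"api": "move_arm", "payload": {
  "plan": [
    [[0,0,0,0],[0,0,0,0],[0,0,0,0]]
  ]
}}

```text
time_s: 30.25
tcp_pos: [0.5968, 0.0049, 0.0776]
ee_rot: [0.707, 0.707, 0.0, -0.0]
wrist_force: [0.2, 0.8, -0.1]
finger_gap: 0.0006
```

```bash
python3 - <<'E'
from h import *
s=arm.get_state(); print(s['tcp_pos'],s['wrist_force'])
snap('wrist','w13'); f='w13'
im=cv2.imread(f'pics/{f}.png'); hsv=cv2.cvtColor(im,cv2.COLOR_BGR2HSV); m=cv2.inRange(hsv,(0,140,60),(8,255,255)); k,l,st,ce=cv2.connectedComponentsWithStats(m)
b=[(st[i].tolist(),ce[i].round(1).tolist()) for i in range(1,k) if st[i,4]>12]; print(b)
mk=[x for x in b if x[1][0]>340][0][0]
g=cv2.cvtColor(im,cv2.COLOR_BGR2GRAY); v0=mk[1]
for v in range(v0-10,v0+34): print(v,' '.join('%3d'%x for x in g[v,mk[0]-34:mk[0]+16:2]))
print('col0',mk[0]-34, 'cam', ray(f,280,200)[0])
E
```

```text
[0.59677273 0.00491104 0.07759612] [ 0.19709629  0.80559811 -0.06790992]
[([257, 96, 70, 69, 2478], [287.9, 128.4]), ([359, 116, 25, 24, 441], [370.7, 127.6]), ([166, 122, 8, 8, 21], [169.1, 125.1])]
106  62 109 133 121 200 200 207  94 244 244 245 244 243 240 238 237 237 237 237 237 237 234 233 234 234
107  63 111 132 122 200 201 208  85 238 126 196 207 214 250 242 238 238 237 237 237 237 234 233 232 233
108  61 110 133 123 199 201 209  75 241 109  91  47  29  64 215 238 237 237 236 238 238 235 233 232 232
109  62 110 133 123 201 202 211  83 243 228 227 183 172 106 244 237 237 237 238 237 237 236 232 233 231
110  63 130 134 123 205 208 213  89 241 241 242 244 245 248 242 237 237 237 237 237 237 236 234 233 232
111  62 131 132 126 119 124 136 120 241 239 238 238 238 239 238 237 237 237 237 237 238 235 234 234 233
112  62 132 134 127 121 126 130 124 240 238 238 238 237 238 237 238 237 237 237 238 236 233 233 236 235
113  64 133 132 126 125 127 132 121 241 239 238 238 237 237 238 238 237 238 237 238 236 232 233 237 237
114  63 131 133 127 123 128 133 127 241 238 238 237 238 238 238 238 
[... 3023 characters left out ...]
 237 235 229 228 226 226 232
144 109 129 156 184 168 189 124 230 191 203 218 225 228 238 238 237 237 237 237 235 231 232 230 228 233
145 113 135 164 203 204 209 130 235  99  54  80  80  61 219 238 237 236 238 237 235 234 235 232 230 235
146 110 135 160 198 206 211 121 245 224 207 198 188 162 228 237 238 237 237 237 234 233 235 232 231 235
147 109 134 158 200 203 212 145 241 241 243 244 244 243 239 237 237 237 238 238 233 233 235 234 232 235
148 132 135 157 200 202 211 151 240 238 239 238 238 238 238 237 237 237 237 237 230 230 233 234 231 233
149 132 134 155 199 202 212 173 239 237 238 237 237 237 237 237 237 237 237 238 229 230 232 234 231 232
col0 325 cam [0.59600544 0.08090475 0.26041082]
```

```bash
python3 - <<'E'
from h import *
gap('w13',133.8,127.8,353,363)
E
```

```text
z 0.089 [0.6331 0.0734 0.089 ] [0.6368 0.0769 0.096 ] to go mm 3.72
z 0.093 [0.6322 0.0735 0.093 ] [0.6368 0.0769 0.096 ] to go mm 3.57
```

{"api": "move_arm", "payload": {
  "plan": [
    [[0.012,0.0004,0,0],[0.015,0.0006,0,0],[0.013,0.0005,0,0],[0.006,0.0002,0,0],[0.003,0.0001,0,0],[0.0015,0,0,0],[0,0,0,0],[0,0,0,0]]
  ]
}}

```text
time_s: 31.3
tcp_pos: [0.5988, 0.0542, 0.0775]
ee_rot: [0.708, 0.706, -0.0, 0.0]
wrist_force: [0.5, -0.2, -0.7]
finger_gap: 0.0004
```

```bash
python3 - <<'E'
from h import *
s=arm.get_state(); print(s['tcp_pos'],s['wrist_force'])
E
```

```text
[0.59875231 0.0542146  0.07754456] [ 0.54010116 -0.152034   -0.69128162]
```

{"api": "move_arm", "payload": {
  "plan": [
    [[0.001,0,0,0],[0.001,0,0,0],[0.0006,0,0,0],[0,0,0,0],[0,0,0,0]]
  ]
}}

```text
time_s: 31.92
tcp_pos: [0.5988, 0.0571, 0.0776]
ee_rot: [0.708, 0.706, 0.0, 0.0]
wrist_force: [1.0, -2.9, -0.1]
finger_gap: 0.0005
```

{"api": "move_arm", "payload": {
  "plan": [
    [[-0.004,0,0,0],[-0.018,-0.001,0,0],[-0.02,-0.001,0,0],[-0.01,0,0,0],[0,0,0,0],[0,0,0,0],[0,0,0,0]]
  ]
}}

```text
time_s: 32.8
tcp_pos: [0.5966, 0.0061, 0.0776]
ee_rot: [0.707, 0.707, 0.0, -0.0]
wrist_force: [0.5, 0.0, 0.4]
finger_gap: 0.0005
```

```bash
cat >> h.py <<'E'
def auto(f):
    im=cv2.imread(f'pics/{f}.png'); hsv=cv2.cvtColor(im,cv2.COLOR_BGR2HSV); m=cv2.inRange(hsv,(0,140,60),(8,255,255)); k,l,st,ce=cv2.connectedComponentsWithStats(m)
    mk=[st[i] for i in range(1,k) if st[i,4]>12 and ce[i][0]>340][0]; print(mk)
    g=cv2.cvtColor(im,cv2.COLOR_BGR2GRAY)
    for v in range(mk[1]+4,mk[1]+24): print(v,' '.join('%3d'%x for x in g[v,mk[0]-24:mk[0]+12:2]))
    print('col0',mk[0]-24)
E
python3 - <<'E'
from h import *
s=arm.get_state(); print(s['tcp_pos'],s['wrist_force'])
snap('wrist','w14'); auto('w14')
E
```

```text
[0.59662444 0.00610238 0.07759813] [0.48166776 0.02031867 0.42132685]
[359 119  25  23 429]
123  92 120 160 240 238 237 237 238 238 238 239 193  82  31  79 106 105 103
124  92 116 159 240 238 237 238 238 238 238 238 198  88  29  83 104 105 103
125  91 118 177 239 238 238 238 238 238 238 238 204  93  31  83 104 104 102
126  91 125 178 242 241 240 239 239 239 238 239 209  95  28  81 101 102 103
127  91 105 158 231 234 240 242 243 243 241 241 216  85  24 104 113  96  97
128  92  83  88 126 129 165 189 197 194 252 248 223  82  22 220 208 183 165
129  92  93  91  88  84  76  75  73  59  53 111 161  87  22 250 246 246 247
130  91  93  92  90  92  90  90  90  90  87 138 151  70  36 252 246 246 245
131  91  90  90  89  90  91  92  91  92  87 235 152  70  29 150 168 185 214
132  91 209 131 133 120 116 114 102  99  99 250 150  44  36  93  99  97 119
133  89 223 219 236 233 228 222 209 201 192 245 149  47  37 100 104 103 100
134  87 222 225 241 240 241 242 243 243 243 241 149  44  40 101 105 103 103
135  88 188 249 238 238 239 238 238 239 239 240 149  24  46 102 105 105 100
136  86 186 249 238 237 239 238 238 238 237 239 148  22  41  98 106 104 104
137  86 184 248 238 238 238 239 238 239 238 239 147  22  45 102 105 105 103
138  86 156 246 238 237 238 238 237 238 237 239 148  22  43 100 106 106 103
139  84 151 245 239 238 238 238 238 238 238 238 146  36  37  96 100 101 102
140  79 140 243 239 238 238 238 238 238 237 238 143 128  82  74  67  72  81
141 143 140 241 238 238 239 238 237 238 238 238 234 234 227 211 184 173 166
142 202 141 240 238 238 238 238 237 237 237 237 238 239 242 241 231 232 238
col0 335
```

```bash
python3 - <<'E'
from h import *
gap('w14',130.6,129.33,353,363)
# fixture y direction check: strip/bar edge via marker clip line slope: end points of line
for f,(a,b) in {'w14':((363,129.33),(369,129.75))}.items():
    p,q=onz(f,*a,.096),onz(f,*b,.096); print(np.degrees(np.arctan2(*(q-p)[[1,0]])))
E
```

```text
z 0.089 [0.6329 0.0763 0.089 ] [0.6366 0.0774 0.096 ] to go mm 1.22
z 0.093 [0.632  0.0764 0.093 ] [0.6366 0.0774 0.096 ] to go mm 1.11
-1.491262786936038
```

{"api": "move_arm", "payload": {
  "plan": [
    [[0.014,0.0006,0,0],[0.018,0.0008,0,0],[0.012,0.0005,0,0],[0.005,0.0001,0,0],[0.002,0,0,0],[0.001,0,0,0],[0.0008,0,0,0],[0.0003,0,0,0]]
  ]
}}

```text
time_s: 33.85
tcp_pos: [0.5988, 0.0573, 0.0775]
ee_rot: [0.708, 0.706, -0.0, 0.0]
wrist_force: [-0.7, -2.8, -0.4]
finger_gap: 0.0004
```

{"api": "move_arm", "payload": {
  "plan": [
    [[0,0,0,0],[0,0,0,0]]
  ]
}}

```text
time_s: 34.1
tcp_pos: [0.5988, 0.0579, 0.0775]
ee_rot: [0.708, 0.706, -0.0, 0.0]
wrist_force: [0.6, -2.3, -0.2]
finger_gap: 0.0009
```

Slightly more (0.3 mm), then back off and re-measure.

{"api": "move_arm", "payload": {
  "plan": [
    [[0.0004,0,0,0],[0,0,0,0],[0,0,0,0]]
  ]
}}

```text
time_s: 34.48
tcp_pos: [0.5988, 0.0587, 0.0775]
ee_rot: [0.708, 0.706, 0.0, 0.0]
wrist_force: [1.0, -2.5, -0.8]
finger_gap: 0.0004
```

{"api": "move_arm", "payload": {
  "plan": [
    [[-0.004,0,0,0],[-0.018,-0.001,0,0],[-0.02,-0.001,0,0],[-0.01,0,0,0],[0,0,0,0],[0,0,0,0],[0,0,0,0]]
  ]
}}

```text
time_s: 35.35
tcp_pos: [0.5966, 0.0076, 0.0776]
ee_rot: [0.707, 0.707, 0.0, -0.0]
wrist_force: [-0.3, -0.1, -0.1]
finger_gap: 0.0008
```

```bash
python3 - <<'E'
from h import *
s=arm.get_state(); print(s['tcp_pos'],s['wrist_force'])
snap('wrist','w15'); auto('w15')
E
```

```text
[0.59661619 0.00755204 0.07757607] [-0.32332438 -0.12150315 -0.13043347]
[359 122  25  23 436]
126  90 119 172 242 240 239 239 238 238 238 238 208  95  30  79 105 104 105
127  91 110 159 239 238 242 242 241 241 240 240 216  99  30  82 105 104 102
128  91  88 118 180 180 216 238 243 248 248 244 165  89  30  83 105 102 104
129  90  92  89  84  86  83  79  66  94  97 199 148  88  29  83 103 103 102
130  90  94  94  91  90  90  89  88  88  83 231 147  92  26  81  92  94  96
131  90 115  74  74  83  84  87  89  89  87 220 151  69  35 241 234 224 169
132  88 211 178 231 173 168 169 126 120 113  91 151  71  32 249 244 245 234
133  89 222 223 243 236 235 237 220 214 206 174 150  47  36 253 249 247 247
134  90 223 224 239 239 239 240 241 242 243 244 149  47  40  95 139 171 198
135  88 219 222 238 238 238 238 238 238 239 240 150  45  37  97 100 102 113
136  87 188 224 238 238 238 238 238 238 238 239 149  24  36  99 104 104 101
137  87 186 249 238 238 237 238 238 238 237 239 148  24  42 100 105 103 104
138  86 180 247 238 237 238 237 238 239 237 239 147  27  43 103 105 104 103
139  84 156 245 238 238 238 238 237 238 237 238 150  22  43 100 105 104 102
140  95 157 242 238 239 237 238 239 238 238 239 153  25  44 101 105 103 103
141 169 151 241 238 237 238 238 238 238 237 238 157  21  46 104 106 104 103
142 211 142 239 238 238 238 238 237 237 238 239 162  47  36  95  97 100 101
143 208 146 238 238 238 238 238 238 237 237 238 161 144 101  52  62  70  78
144 208 135 238 239 238 238 238 237 238 238 238 242 244 243 235 212 203 151
145 209 131 239 238 238 238 238 238 237 237 237 238 239 240 240 230 230 220
col0 335
```

```bash
python3 - <<'E'
from h import *
gap('w15',130.5,132.0,353,363); print(onz('w15',353,131.5,.09)-onz('w15',353,130.5,.09))
f='w15'; print(ray(f,280,200)[0])
E
```

```text
z 0.089 [0.6329 0.0778 0.089 ] [0.6367 0.0774 0.096 ] to go mm -0.21
z 0.093 [0.632  0.0779 0.093 ] [0.6367 0.0774 0.096 ] to go mm -0.31
[ 1.36303575e-05 -5.32540859e-04  0.00000000e+00]
[0.5958503  0.0835598  0.26038489]
```

Pointer is within about 0.3 mm of the line. Lifting clear and doing a final check of the hub.

{"api": "move_arm", "payload": {
  "plan": [
    [[-0.01,0,0,0],[0,0,-0.04,0],[0,0,-0.04,0],[0,0,-0.04,0],[0,-0.02,-0.02,0],[0,0,0,0],[0,0,0,0],[0,0,0,0]]
  ]
}}

```text
time_s: 36.4
tcp_pos: [0.5764, -0.0035, 0.2162]
ee_rot: [0.708, 0.706, -0.001, -0.001]
wrist_force: [-0.3, -0.4, 0.5]
finger_gap: 0.0004
```

```bash
python3 - <<'E'
from h import *
s=arm.get_state(); print(s['tcp_pos'],s['wrist_force'],s['time_s'],abs(s['dq']).max())
snap('wrist','w16'); yel('w16'); snap('side','s16'); yel('s16')
a=cv2.imread('pics/side0.png').astype(int); b=cv2.imread('pics/s16.png').astype(int)
def diff(n,u0,u1,v0,v1): print(n,(abs(a-b)[v0:v1,u0:u1].max(2)>40).mean().round(3))
for r in [('calc',170,270,325,380),('tape',275,335,340,395),('spare',100,165,320,375),('case',230,275,155,180),('caliper',280,360,155,175),('ring',305,332,220,240),('hex',293,312,200,220)]: diff(*r)
E
```

```text
[ 0.57641427 -0.00350915  0.21623042] [-0.2883591  -0.41817679  0.54095665] 36.4 0.002256883918655008
yel 19 [211.6  71.5] [0.5032 0.1228 0.068 ] r 0.042 ang 79.8
yel 48 [206.4  79.5] [0.4977 0.1148 0.068 ] r 0.0334 ang 86.6
yel 10 [276.7 247.5] [0.4986 0.1143 0.068 ] r 0.0329 ang 84.9
calc 0.0
tape 0.0
spare 0.0
case 0.014
caliper 0.0
ring 0.176
hex 0.0
```

```bash
python3 - <<'E'
from h import *
for f in ('w3','w16'):
    g=cv2.imread(f'pics/{f}.png',0)
    for c in (cv2.HoughCircles(g,cv2.HOUGH_GRADIENT,1,8,param1=120,param2=14,minRadius=7,maxRadius=24) [0] if 1 else []):
        p=onz(f,c[0],c[1],.036)
        if p[0]<.47 and p[1]<.04 and p[0]>.38 and p[1]>-.08: print(f,c,p.round(4))
print('brass', onz('w16',211.6,71.5,.043),'before (riding)',onz('w3',261.6,59.1,.043))
E
```

```text
w3 [185.5 192.5  16.7] [ 0.4326 -0.0292  0.036 ]
w3 [178.5 196.5   8.2] [ 0.4243 -0.0356  0.036 ]
w16 [160.5 211.5  19. ] [ 0.4253 -0.0344  0.036 ]
w16 [167.5 204.5  13.2] [ 0.4356 -0.0256  0.036 ]
w16 [169.5 212.5  10.9] [ 0.4372 -0.0357  0.036 ]
brass [0.49761832 0.12668077 0.043     ] before (riding) [0.49810602 0.1342611  0.043     ]
```

```bash
python3 -c "
from cell import arm
print(arm.sign_off())"
```

```text
the job is handed in; nothing more can be done
None
```

I turned the hub about 150° until the roller dropped into the notch, tried the lock, and slid the carriage to the marker line. I handed in with the arm clear of everything at 36.4 s, against the 69 s limit.

- **Hub and roller:** The roller now stands 7.6 mm further in than when it rode on the rim, against a full 8 mm. The marked dog reads about 87°, and the locator line about 88°. I did not measure seat height directly, but the dog's position after release fits its normal seated height.
- **Lock try:** I pushed on the marked dog up to 9.7 N sideways. It then gave no further movement. At one moment the push also carried up to 7.7 N vertically, so about 12 N in all, well below the 30 N limit.
- **Carriage:** I slid it by the knob at about 3 N. The pointer measures 0.2–0.3 mm past the white line, which is within my measuring error.
- **First pass missed:** My first pass at the dog went over it without touching, and I corrected for that. In the camera views the fingertips stood about 20 mm behind the reported TCP, where the text says 14 mm ahead.
- **Bystanders:** The calculator, tape measure, spare hub, caliper and hex key look unchanged, and the gauge case almost so (1% of pixels).
- **Setting ring, not settled:** The image around it changed by 18%. I put this down to the arm's shadow, as the gripper never went near it. My circle check was too noisy to confirm the ring's position closer than several millimetres.

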